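# Set the hold-down arms on a glue-up and start the timer

## Robot

A 6-joint arm with a two-finger parallel gripper is mounted at the origin on the work surface. World frame = base frame: x ahead of the robot, y to its left, z up, the work surface at z = 0. Lengths are in mm, angles in rad, forces in N, time in s.
With the tool pointing down it reaches from about 350 to 1000 mm from the base axis. Payload 7.1 kg.
Tool frame: the origin (TCP) lies at the very end of the fingers, on their centre line; the grasp point (between the pads) lies 19 mm behind it; z points along the fingers, y is the line along which they close (so a half turn about z gives the same grasp; the last joint's range is limited). The gripper opens to 85 mm and grips with 20 to 120 N. Pads are 22 mm wide; open, the fingers measure 114 mm over their backs; the gripper's body (76 mm by 85 mm) begins 54 mm behind the grasp point. The pads swing forward as they close: fully open they stand 13 mm farther back than shut.
Start: joints at [1.266, 0.423, 1.63, -0, 1.089, -0.019], TCP at [176.171, 599.64, 231.319] pointing down, gripper open.
Joint ranges: [-3, 3], [-0.9, 2.11], [0.09, 2.58], [-1.31, 4.45], [0.11, 2.69], [-2.54, 2.54]. Speed limits (rad/s): [2.39, 2.39, 3.01, 3.14, 3.14, 3.14].

## Interface

Orientations are given as a unit quaternion [w, x, y, z].
In Python, from rig import manip gives the robot as it stands. The module is installed in compiled form; this text tells all that it offers.
- The arm moves only by the shell command python3 -m inch 'ROWS' [OPENING] [FORCE]. ROWS is text: rows parted by semicolons, each of 6 numbers parted by spaces: the shift along the tool's x, y, z in cm, then the turn, a rotation vector about the tool's x, y, z in degrees. A call has 1 to 10 rows; each row shifts and turns the commanded pose from where the row before left it, along the tool's axes as they then stand; what a row does not reach is not made up. A row lasts 1/12 s, in which the tool goes at most 41.7 mm and 7.16 degrees, less where a joint would pass 70% of its speed; a pose out of reach is approached as far as the arm can. A call is refused whole if a number of a shift passes 4.17 or a number of a turn 7.16, either way. A call with a gripper value outside its range is refused whole. OPENING is the finger opening in cm, from 0 to 8.54, set as the call begins (- or left out, the last holds). The fingers move at their own pace and stop on an object; FORCE is the grip in N (left out, the last holds). Time passes only in rows, so rows that do not move let the fingers close. It gives the time, the measured TCP pose, the force, the opening and the grip force at its end, in the units of the state.
- manip.get_state(): the state, without advancing time (a new reading comes with each control period).
- manip.grab_frame(name): name is "side" or "top"; returns a dict with "color" (384x512x3 uint8, red, green, blue), "camera_matrix" (3x3 intrinsics, pixels), "pose" (4x4, takes a point from camera to world coordinates). Camera axes: x right, y up, looking along -z (the intrinsics and any distortion apply to the point x, -y, -z); pixel columns grow to the right and rows downward; lengths in mm; the calibration is good to about 2 mm. A picture is of the moment at which its call begins. There is no depth.
- manip.hand_in(): hands the job in; it is judged then, once.
The state is a dict: "time": time; "joint_positions": joint angles; "qd": joint speeds; "joint_torque": joint torques, N m; "ee_pos": TCP position; "tcp_rot": TCP orientation; "contact_force": force on the tool from outside, world axes, zero at the start; "torque": the same for the moment, N m; "grip_width": finger opening in mm; "grip_force": force on a finger pad.
Only numpy, scipy, OpenCV 4.12 (cv2) and the standard library are available. Lean on these libraries where they do the work, as an engineer would, in place of code of your own. Each camera call takes 0.05 s, during which the arm holds its last target. There are 200 camera calls.

## Task

Take the dust caps off the ball posts and put them in the black tray, and set every hold-down arm fully down on a ball post of its own (any post) with its lever still up and its rubber foot over the glued panel. Once all the arms are seated, press every arm's latch lever down flat to lock it, and then press the plunger of the glue timer down to its stop to start it. Do not knock the glue bottle over.

Things in the scene. Friction and masses are not known exactly. Their poses are not given: they have to be found in the camera images.
- panel: Two pine strips glued edge to edge into one flat panel, 130 (x) x 360 (y) x 18 mm thick, fixed to the bench; origin at the centre of its underside, z up. Its -x long edge faces the row of ball posts; the glue line runs along y through the middle. A steel weight 36 x 70 x 42 mm rests on its +x half.
- post0: One of three like fixed steel ball posts in a row along the panel's -x long edge, about 125 mm apart: collar 48 mm across with its flat top (shoulder) 20 mm above the bench, a thin neck, then a ball 28 mm across with its centre 44 mm and its top 58 mm above the bench. Origin at the centre of the underside, z up.
- post1: One of three like fixed steel ball posts in a row along the panel's -x long edge, about 125 mm apart: collar 48 mm across with its flat top (shoulder) 20 mm above the bench, a thin neck, then a ball 28 mm across with its centre 44 mm and its top 58 mm above the bench. Origin at the centre of the underside, z up.
- post2: One of three like fixed steel ball posts in a row along the panel's -x long edge, about 125 mm apart: collar 48 mm across with its flat top (shoulder) 20 mm above the bench, a thin neck, then a ball 28 mm across with its centre 44 mm and its top 58 mm above the bench. Origin at the centre of the underside, z up.
- arm0: Loose aluminium hold-down arm, 0.2 to 0.4 kg (may be absent). Head: block 48 (x) x 44 (y) x 46 (z) mm, in its underside a socket 32 mm square, 40 mm deep. A bar along +x carries a rubber foot; a latch lever is on top. Origin: socket axis at head underside, z up; stands upright on the bench. Grip the 44 mm sides, balance 6 mm to +x. Seated, the origin is 20 mm above the post's (2 mm side play).
- foot0 (a point): Centre of the underside of the rubber foot (28 mm across) of arm0, 80 mm along the arm's +x from its origin and 1 mm up. The bar to it is 18 mm wide, 24 to 36 mm above the head's underside. With the arm seated the foot hovers about 3 mm above the panel.
- lever0 (a joint): Latch lever of arm0: 0 = raised (0.45 rad above level, its end about 72 mm above the head's underside), 0.45 = pressed down level, its top face then 53 mm above the head's underside. Stiff hinge, stays where it is left; pressing takes about 2 N.
- lever0_tip (a point): Middle of the black thumb pad on the upper face near the free end of the lever of arm0; lever 42 mm long, 16 mm wide, hinge along y, 20 mm to +x of the socket axis and 50 mm above the head underside, free end towards -x. The pad, pressed down, is 14 mm on the -x side of the socket axis.
- arm1: Loose aluminium hold-down arm, 0.2 to 0.4 kg (may be absent). Head: block 48 (x) x 44 (y) x 46 (z) mm, in its underside a socket 32 mm square, 40 mm deep. A bar along +x carries a rubber foot; a latch lever is on top. Origin: socket axis at head underside, z up; stands upright on the bench. Grip the 44 mm sides, balance 6 mm to +x. Seated, the origin is 20 mm above the post's (2 mm side play).
- foot1 (a point): Centre of the underside of the rubber foot (28 mm across) of arm1, 80 mm along the arm's +x from its origin and 1 mm up. The bar to it is 18 mm wide, 24 to 36 mm above the head's underside. With the arm seated the foot hovers about 3 mm above the panel.
- lever1 (a joint): Latch lever of arm1: 0 = raised (0.45 rad above level, its end about 72 mm above the head's underside), 0.45 = pressed down level, its top face then 53 mm above the head's underside. Stiff hinge, stays where it is left; pressing takes about 2 N.
- lever1_tip (a point): Middle of the black thumb pad on the upper face near the free end of the lever of arm1; lever 42 mm long, 16 mm wide, hinge along y, 20 mm to +x of the socket axis and 50 mm above the head underside, free end towards -x. The pad, pressed down, is 14 mm on the -x side of the socket axis.
- arm2: Loose aluminium hold-down arm, 0.2 to 0.4 kg (may be absent). Head: block 48 (x) x 44 (y) x 46 (z) mm, in its underside a socket 32 mm square, 40 mm deep. A bar along +x carries a rubber foot; a latch lever is on top. Origin: socket axis at head underside, z up; stands upright on the bench. Grip the 44 mm sides, balance 6 mm to +x. Seated, the origin is 20 mm above the post's (2 mm side play).
- foot2 (a point): Centre of the underside of the rubber foot (28 mm across) of arm2, 80 mm along the arm's +x from its origin and 1 mm up. The bar to it is 18 mm wide, 24 to 36 mm above the head's underside. With the arm seated the foot hovers about 3 mm above the panel.
- lever2 (a joint): Latch lever of arm2: 0 = raised (0.45 rad above level, its end about 72 mm above the head's underside), 0.45 = pressed down level, its top face then 53 mm above the head's underside. Stiff hinge, stays where it is left; pressing takes about 2 N.
- lever2_tip (a point): Middle of the black thumb pad on the upper face near the free end of the lever of arm2; lever 42 mm long, 16 mm wide, hinge along y, 20 mm to +x of the socket axis and 50 mm above the head underside, free end towards -x. The pad, pressed down, is 14 mm on the -x side of the socket axis.
- cap0: Loose grey plastic dust cap (may be absent), a cup 38 mm across and 43 mm high, closed at the top and open below (bore 32 mm), 40 g. At the start it is over a ball, resting on the post's shoulder. Origin at the centre of its open underside, z towards the closed top.
- cap1: Loose grey plastic dust cap (may be absent), a cup 38 mm across and 43 mm high, closed at the top and open below (bore 32 mm), 40 g. At the start it is over a ball, resting on the post's shoulder. Origin at the centre of its open underside, z towards the closed top.
- cap2: Loose grey plastic dust cap (may be absent), a cup 38 mm across and 43 mm high, closed at the top and open below (bore 32 mm), 40 g. At the start it is over a ball, resting on the post's shoulder. Origin at the centre of its open underside, z towards the closed top.
- tray: Open black plastic tray fixed to the bench, 120 (x) x 180 (y) x 32 mm high outside, walls and floor 4 to 5 mm. Origin at the centre of its underside, z up.
- plunger (a joint): Plunger of the glue timer: 0 = out, 0.014 m = fully down at its stop; a spring pushes it back up (1.5 N at the start of the stroke, about 6 N at the stop).
- plunger_top (a point): Centre of the top of the round black plunger head (32 mm across), which stands up on the glue timer, a fixed white box 60 x 60 x 40 mm with a dial on its side. The top is 71 mm above the bench when out, 57 mm at the stop.
- glue: Loose white glue bottle, 56 mm across, 160 mm high, orange cap, standing on the bench beyond the panel; origin at the centre of its underside, z up.

How it is judged (in metres and radians):
On the way, in this order (a step that is already met when the one before it is completed fails the run):
1. the dust caps are in the tray and every arm sits on a ball post, foot over the panel, lever still up (((horizontal distance between arm0 and post0 below 0.006 m and z of arm0 in the frame of post0 between 0.0165 and 0.0235 m) or (horizontal distance between arm0 and post1 below 0.006 m and z of arm0 in the frame of post1 between 0.0165 and 0.0235 m) or (horizontal distance between arm0 and post2 below 0.006 m and z of arm0 in the frame of post2 between 0.0165 and 0.0235 m)) and angle between each of arm0, arm1, arm2's own z axis and vertical below 0.09 rad and x of foot0 in the frame of panel between -0.065 and 0.065 m and y of foot0 in the frame of panel between -0.18 and 0.18 m and ((horizontal distance between arm1 and post0 below 0.006 m and z of arm1 in the frame of post0 between 0.0165 and 0.0235 m) or (horizontal distance between arm1 and post1 below 0.006 m and z of arm1 in the frame of post1 between 0.0165 and 0.0235 m) or (horizontal distance between arm1 and post2 below 0.006 m and z of arm1 in the frame of post2 between 0.0165 and 0.0235 m)) and x of foot1 in the frame of panel between -0.065 and 0.065 m and y of foot1 in the frame of panel between -0.18 and 0.18 m and ((horizontal distance between arm2 and post0 below 0.006 m and z of arm2 in the frame of post0 between 0.0165 and 0.0235 m) or (horizontal distance between arm2 and post1 below 0.006 m and z of arm2 in the frame of post1 between 0.0165 and 0.0235 m) or (horizontal distance between arm2 and post2 below 0.006 m and z of arm2 in the frame of post2 between 0.0165 and 0.0235 m)) and x of foot2 in the frame of panel between -0.065 and 0.065 m and y of foot2 in the frame of panel between -0.18 and 0.18 m and x of cap0 in the frame of tray between -0.056 and 0.056 m and y of cap0 in the frame of tray between -0.086 and 0.086 m and z of each of cap0, cap1, cap2 in the frame of tray below 0.06 m and x of cap1 in the frame of tray between -0.056 and 0.056 m and y of cap1 in the frame of tray between -0.086 and 0.086 m and x of cap2 in the frame of tray between -0.056 and 0.056 m and y of cap2 in the frame of tray between -0.086 and 0.086 m and value of joint each of lever0, lever1, lever2 below 0.2 rad), for 0.2 s.
2. every seated arm's lever is pressed down (((horizontal distance between arm0 and post0 below 0.006 m and z of arm0 in the frame of post0 between 0.0165 and 0.0235 m) or (horizontal distance between arm0 and post1 below 0.006 m and z of arm0 in the frame of post1 between 0.0165 and 0.0235 m) or (horizontal distance between arm0 and post2 below 0.006 m and z of arm0 in the frame of post2 between 0.0165 and 0.0235 m)) and angle between each of arm0, arm1, arm2's own z axis and vertical below 0.09 rad and x of foot0 in the frame of panel between -0.065 and 0.065 m and y of foot0 in the frame of panel between -0.18 and 0.18 m and ((horizontal distance between arm1 and post0 below 0.006 m and z of arm1 in the frame of post0 between 0.0165 and 0.0235 m) or (horizontal distance between arm1 and post1 below 0.006 m and z of arm1 in the frame of post1 between 0.0165 and 0.0235 m) or (horizontal distance between arm1 and post2 below 0.006 m and z of arm1 in the frame of post2 between 0.0165 and 0.0235 m)) and x of foot1 in the frame of panel between -0.065 and 0.065 m and y of foot1 in the frame of panel between -0.18 and 0.18 m and ((horizontal distance between arm2 and post0 below 0.006 m and z of arm2 in the frame of post0 between 0.0165 and 0.0235 m) or (horizontal distance between arm2 and post1 below 0.006 m and z of arm2 in the frame of post1 between 0.0165 and 0.0235 m) or (horizontal distance between arm2 and post2 below 0.006 m and z of arm2 in the frame of post2 between 0.0165 and 0.0235 m)) and x of foot2 in the frame of panel between -0.065 and 0.065 m and y of foot2 in the frame of panel between -0.18 and 0.18 m and value of joint each of lever0, lever1, lever2 above 0.37 rad), for 0.2 s.
3. the timer plunger is pressed to its stop (value of joint plunger above 0.0125 m), for 0.02 s.
At the end, for the whole second after the job is handed in: Every arm sits on a ball post (within 6 mm of its axis, underside within 3.5 mm of the shoulder, upright within 0.09 rad), foot over the panel, lever down past 0.37 rad; every dust cap is in the tray; the plunger was pressed past 12.5 mm after that and is out again; all released and at rest (all of step 2 and x of cap0 in the frame of tray between -0.056 and 0.056 m and y of cap0 in the frame of tray between -0.086 and 0.086 m and z of each of cap0, cap1, cap2 in the frame of tray below 0.06 m and x of cap1 in the frame of tray between -0.056 and 0.056 m and y of cap1 in the frame of tray between -0.086 and 0.086 m and x of cap2 in the frame of tray between -0.056 and 0.056 m and y of cap2 in the frame of tray between -0.086 and 0.086 m and linear speed of each of arm0, arm1, arm2, cap0, cap1, cap2 below 0.02 m/s and value of joint plunger below 0.004 m); the robot touches nothing.
It fails at once if the glue bottle is knocked over (angle between glue's own z axis and vertical above 0.7 rad).
Of arm0, arm1, arm2 only 2 to 3 are there at a start; the rules pass over those that are not, and their reading is None.
Of cap0, cap1, cap2 only 2 to 3 are there at a start; the rules pass over those that are not, and their reading is None.
At some moment in a run one of arm0, arm1, arm2, cap0, cap1, cap2 may be knocked a few centimetres aside while the robot is not near it.
It also fails if it takes over 210 s, if anything falls off the work surface, if the arm or the gripper's body presses on something with over 40 N, if the wrist force passes 120 N, or if a joint passes its speed limit or range.

## Working session

There is one attempt and no reset: what is moved stays moved. The work goes in short steps, Python scripts to look and compute and a shell command to move; the robot and the scene stay as the last step left them, time stands still between calls to the robot, and variables do not carry over. Pictures are saved under pics/ and viewed, at most 14 in all, crops included, and the job is handed in when it is done.

```bash
mkdir -p pics
cat > h.py <<'E'
import numpy as np, cv2
from rig import manip
def grab(n,f=None):
    d=manip.grab_frame(n)
    if f: cv2.imwrite(f,d["color"][:,:,::-1])
    return d
def ray(d,u,v):
    K=np.array(d["camera_matrix"]);T=np.array(d["pose"])
    p=np.linalg.inv(K)@[u,v,1]; r=T[:3,:3]@[p[0],-p[1],-p[2]]
    return T[:3,3],r
def at(d,u,v,z):
    o,r=ray(d,u,v); return o+r*(z-o[2])/r[2]
def proj(d,P):
    K=np.array(d["camera_matrix"]);T=np.array(d["pose"])
    c=T[:3,:3].T@(np.array(P)-T[:3,3]); q=K@[c[0],-c[1],-c[2]]
    return q[:2]/q[2]
E
python3 - <<'E'
from h import *
a=grab("top","pics/t0.png");b=grab("side","pics/s0.png")
for d in(a,b): print(np.round(d["camera_matrix"],1).tolist(),np.round(d["pose"],3).tolist())
s=manip.get_state();print(s)
E
```

```text
[[377.8, 0.0, 256.9], [0.0, 377.8, 192.2], [0.0, 0.0, 1.0]] [[-0.002, 0.982, -0.19, 393.166], [-1.0, -0.002, -0.002, -3.95], [-0.003, 0.19, 0.982, 1041.821], [0.0, 0.0, 0.0, 1.0]]
[[426.5, 0.0, 254.8], [0.0, 426.5, 182.6], [0.0, 0.0, 1.0]] [[-0.938, 0.236, -0.253, 305.45], [-0.345, -0.589, 0.731, 755.624], [0.023, 0.773, 0.634, 722.449], [0.0, 0.0, 0.0, 1.0]]
{'time': 0.1, 'joint_positions': array([ 1.26599146e+00,  4.23799382e-01,  1.63062372e+00, -2.12094765e-05,
        1.08861790e+00, -1.90057108e-02]), 'qd': array([ 0.00031567, -0.00093031, -0.00213617, -0.00078447, -0.00055706,
       -0.00198825]), 'joint_torque': array([ 3.14875824e-04, -5.58421075e+01, -2.82445765e+01, -7.28493865e-05,
        2.99159030e-03,  2.53023143e-05]), 'ee_pos': array([176.03408045, 599.16696   , 230.59761874]), 'tcp_rot': array([-1.07466237e-04,  1.42408823e-01,  9.89807659e-01, -7.16213961e-04]), 'contact_force': array([ 1.46995914, -0.80797016, -0.39173193]), 'torque': array([-0.03537626, -0.0330883 ,  0.03806656]), 'grip_force': 0.0, 'grip_width': 85.46904201343324}
```

View pics/t0.png

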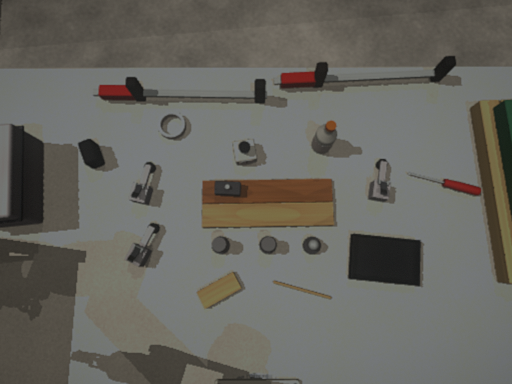

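View pics/s0.png

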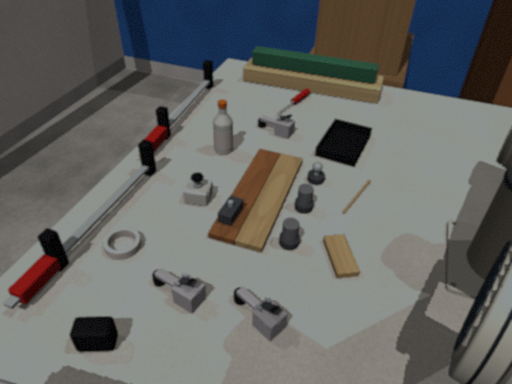

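The top view shows arms at about (145,185), (145,245) and (381,180). There are caps at (220,245) and (268,245), and a bare ball at (312,245). The tray is at (385,260), the timer at (244,150) and the glue at (324,140). The side view confirms all of this. Next I'll zoom in on both views.

Run:
```python
from h import *
t=cv2.imread("pics/t0.png");s=cv2.imread("pics/s0.png")
def c(im,u,v,w,h,k):
    return cv2.resize(im[v:v+h,u:u+w],None,fx=k,fy=k,interpolation=cv2.INTER_CUBIC)
A=c(t,120,155,50,50,5);B=c(t,120,217,50,50,5);C=c(t,355,150,50,50,5)
D=c(t,205,225,130,40,6)
E=np.hstack([A,B,C]); 
F=np.hstack([c(s,145,255,75,60,4),c(s,225,275,75,60,4)]) 
F=np.hstack([F,np.zeros((240,150,3),np.uint8)])
im=np.vstack([E,np.hstack([c(s,250,105,75,24,5),np.zeros((120,375,3),np.uint8)]),F[:, :750]])
cv2.imwrite("pics/c1.png",np.clip(im*1.6,0,255).astype(np.uint8)[:600])
cv2.imwrite("pics/c2.png",np.clip(D*1.6,0,255).astype(np.uint8))
```

```text
(no output)
```

View pics/c1.png

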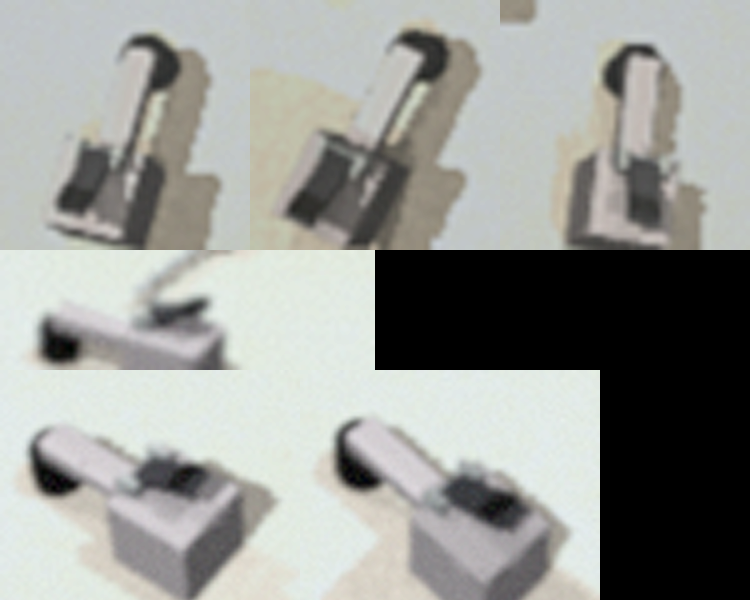

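View pics/c2.png

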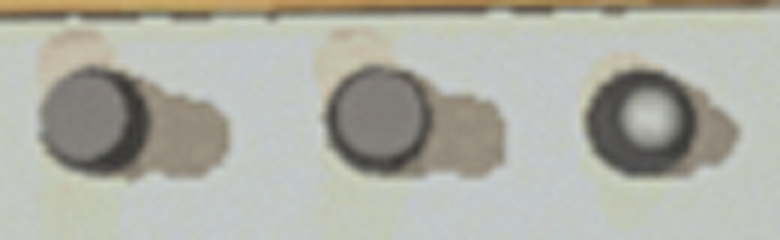

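The crops show the head tops (bright) and the feet (black discs). Levers are up, caps are on two posts and the third ball is bare. Now I'll compute positions from the corner pixels.

Run:
```python
from h import *
a=grab("top");b=grab("side")
R=lambda p:np.round(p[:2],1).tolist()
def show(n,d,pts,z):
    P=[at(d,*p,z) for p in pts]; print(n,[R(p) for p in P],[round(float(np.linalg.norm(P[i+1]-P[i])),1) for i in range(len(P)-1)]); return P
T=lambda o,l:[(o[0]+u/5,o[1]+v/5) for u,v in l]
show("A top",a,T((120,155),[(75,140),(47,215),(128,240),(150,155)]),46)
show("B top",a,T((120,217),[(65,130),(33,210),(102,245),(140,160)]),46)
show("C top",a,T((355,150),[(97,155),(92,235),(170,242)]),46)
show("A side",b,[(172,290.75),(191.25,298.75),(205,285)],46)
show("B side",b,[(252.5,311.25),(271.25,328.75),(287.5,315)],46)
# feet: black disc centres (approx side view, underside z~1; top view bar end)
show("foot A top",a,T((120,155),[(148,63)]),18)
show("foot B top",a,T((120,217),[(417,57)])and T((120,217),[(167,57)]),18)
show("foot C top",a,T((355,150),[(132,70)]),18)
D=lambda l:[(205+u/6,225+v/6) for u,v in l]
show("caps top",a,D([(86,115),(378,115)]),63); show("ball",a,D([(648,118)]),46)
show("collars",a,D([(98,122),(379,121),(641,122)]),19)
def cen(d,box,f):
    u,v,w,h=box;im=d["color"][v:v+h,u:u+w].astype(int);m=f(im).astype(np.uint8)
    n,l,st,c=cv2.connectedComponentsWithStats(m);k=1+np.argmax(st[1:,4]);return c[k]+[u,v],st[k]
im=lambda x:x.max(2)
for n,d,bx in(("top",a,(340,225,95,70)),("side",b,(310,115,70,55))):
    c,st=cen(d,bx,lambda x:x.max(2)<50);print("tray",n,c,st,R(at(d,*c,10)))
for n,d,bx in(("top",a,(234,138,20,20)),("side",b,(188,168,20,18))):
    c,st=cen(d,bx,lambda x:x.max(2)<60);print("plunger",n,c,st,R(at(d,*c,68)))
for n,d,bx in(("top",a,(190,160,160,75)),):
    c,st=cen(d,bx,lambda x:(x[:,:,0]-x[:,:,2]>40));print("panel",st, R(at(d,st[0]+190,st[1]+160,18)),R(at(d,st[0]+st[2]+190,st[1]+st[3]+160,18)))
show("glue cap",a,[(330,126)],155)
```

```text
A top [[612.0, 327.3], [570.9, 339.8], [557.3, 295.7], [603.7, 286.3]] [43.0, 46.2, 47.3]
B top [[451.2, 322.9], [410.0, 337.0], [392.1, 300.2], [435.6, 282.8]] [43.6, 41.0, 46.9]
C top [[616.1, -318.8], [572.2, -313.5], [568.3, -354.9]] [44.2, 41.6]
A side [[609.4, 338.4], [567.2, 341.5], [556.8, 303.8]] [42.2, 39.1]
B side [[450.9, 325.5], [407.6, 347.0], [388.8, 310.0]] [48.4, 41.5]
foot A top [[662.2, 298.3]] []
foot B top [[492.1, 279.1]] []
foot C top [[671.0, -350.2]] []
caps top [[446.8, 95.0], [446.6, -30.1]] [125.1]
ball [[446.0, -148.1]] []
collars [[446.1, 94.0], [446.3, -31.7], [445.7, -148.8]] [125.7, 117.2]
tray top [384.49937028 259.26196474] [   9    9   72   52 3176] [408.7, -344.2]
tray side [343.34006116 142.23486239] [   6    5   55   46 1635] [408.0, -344.1]
plunger top [244.12621359 146.95145631] [  5   4  11  12 103] [705.7, 32.3]
plunger side [197.         177.72043011] [ 4  5 11 11 93] [703.8, 35.9]
panel [  12   19  132   48 5426] [629.1, 150.9] [494.9, -210.5]
glue cap [[731.3, -183.1]] []
```

```bash
cat >> h.py <<'E'
from scipy.spatial.transform import Rotation as Ro
def plan(x,y,z,yaw=90):
    """yaw: world angle of the tool y axis, deg. Prints turn about tool z, then shift in the turned tool frame (cm)."""
    s=manip.get_state();q=s["tcp_rot"];M=Ro.from_quat([q[1],q[2],q[3],q[0]]).as_matrix()
    cur=np.degrees(np.arctan2(M[1,1],M[0,1]));dt=(yaw-cur+180)%360-180
    d=np.array([x,y,z])-s["ee_pos"];c,n=np.cos(np.radians(yaw)),np.sin(np.radians(yaw))
    tx=np.array([-n,c]);ty=np.array([c,n])
    print("t%.1f at %s yaw %.1f tilt %.3f | turn z %.2f deg; shift x %.2f y %.2f z %.2f cm | F %s grip %.1f %.1f j6 %.2f"%(s["time"],np.round(s["ee_pos"],1),cur,np.hypot(M[0,2],M[1,2]),-dt,d[:2]@tx/10,d[:2]@ty/10,-d[2]/10,np.round(s["contact_force"],1),s["grip_width"],s["grip_force"],s["joint_positions"][5]))
if __name__=="__main__":
    import sys;plan(*map(float,sys.argv[1:]))
E
python3 h.py 446.5 94.7 130 90
```

```text
t0.2 at [176.  599.3 230.8] yaw 73.6 tilt 0.001 | turn z -16.37 deg; shift x -27.05 y -50.46 z 10.08 cm | F [ 0.4  0.4 -0.2] grip 85.6 0.0 j6 -0.02
```

```bash
python3 -m inch '0 0 0 0 0 -5.46;0 0 0 0 0 -5.46;0 0 0 0 0 -5.45;-1.93 -3.6 0.4 0 0 0;-1.93 -3.6 0.4 0 0 0;-1.93 -3.6 0.4 0 0 0;-1.93 -3.6 0.4 0 0 0;-1.93 -3.6 0.4 0 0 0;-1.93 -3.6 0.4 0 0 0;-1.93 -3.6 0.4 0 0 0' 7 20
python3 -m inch '-1.93 -3.6 1 0 0 0;-1.93 -3.6 1 0 0 0;-1.93 -3.6 1 0 0 0;-1.93 -3.6 1 0 0 0;-1.93 -3.6 1 0 0 0;-1.93 -3.6 1 0 0 0;-1.93 -3.6 1 0 0 0;0 0 0 0 0 0;0 0 0 0 0 0' 
python3 h.py 446.5 94.7 34 90; python3 -c "
from h import *
grab('top','pics/t1.png');grab('side','pics/s1.png')
a=cv2.imread('pics/t1.png')[120:300,110:410];b=cv2.imread('pics/s1.png')[100:350,140:400]
cv2.imwrite('pics/m1.png',cv2.vconcat([cv2.resize(a,(500,300)),cv2.resize(b,(500,481))])[:600])"
```

```text
time: 1.03
ee_pos: [311.6, 345.9, 203.2]
tcp_rot: [0.0, -0.0, 1.0, 0.0]
contact_force: [0.5, 1.3, -0.1]
grip_width: 69.7
grip_force: 0.0
time: 1.78
ee_pos: [445.5, 95.9, 133.4]
tcp_rot: [-0.001, 0.002, 1.0, -0.0]
contact_force: [-0.1, 1.0, 1.0]
grip_width: 69.9
grip_force: 0.0
t1.8 at [445.5  95.9 133.4] yaw 89.7 tilt 0.001 | turn z -0.28 deg; shift x -0.10 y -0.12 z 9.94 cm | F [-0.1  1.   1. ] grip 69.9 0.0 j6 -1.38
```

View pics/m1.png

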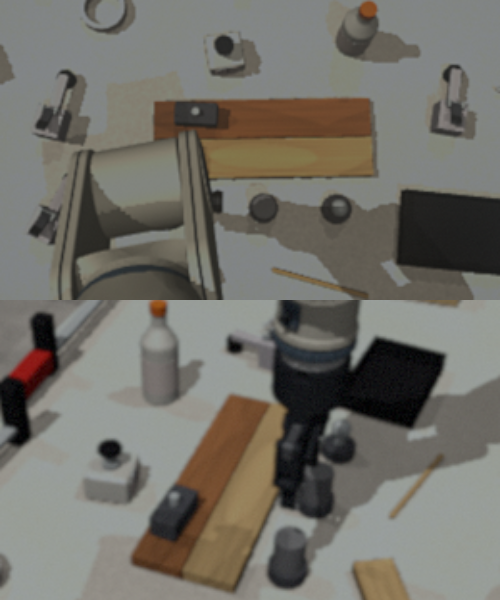

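The gripper hovers above the first cap with its tip at composite (290,500), and nothing else has moved. I'll descend and grip.

```bash
python3 -m inch '-0.1 -0.12 3 0 0 0;0 0 3 0 0 0;0 0 3 0 0 0;0 0 0.9 0 0 0;0 0 0 0 0 0'
python3 -m inch '0 0 0 0 0 0;0 0 0 0 0 0;0 0 0 0 0 0;0 0 0 0 0 0;0 0 0 0 0 0;0 0 0 0 0 0' 0 25
python3 -m inch '0 0 -2 0 0 0;0 0 -2 0 0 0;0 0 -2 0 0 0;0 0 -2 0 0 0;0 0 -2 0 0 0;0 0 0 0 0 0'
python3 h.py 408 -305 134 90
```

```text
time: 2.3
ee_pos: [444.0, 97.7, 33.5]
tcp_rot: [-0.002, -0.001, 1.0, -0.0]
contact_force: [-0.9, -0.2, 1.3]
grip_width: 69.8
grip_force: 0.0
time: 2.8
ee_pos: [447.2, 97.2, 36.6]
tcp_rot: [0.001, 0.0, 1.0, 0.0]
contact_force: [-2.1, 2.7, 8.2]
grip_width: 37.6
grip_force: 24.9
time: 3.3
ee_pos: [448.6, 97.2, 139.2]
tcp_rot: [0.004, 0.0, 1.0, 0.001]
contact_force: [-0.1, -0.0, -0.0]
grip_width: 37.7
grip_force: 25.5
t3.3 at [448.6  97.2 139.2] yaw 90.0 tilt 0.008 | turn z -0.01 deg; shift x 4.06 y -40.22 z 0.52 cm | F [-0.1 -0.  -0. ] grip 37.7 25.5 j6 -1.38
```

```bash
python3 -m inch '0.4 -4 0 0 0 0;0.4 -4 0 0 0 0;0.4 -4 0 0 0 0;0.4 -4 0 0 0 0;0.4 -4 0 0 0 0;0.4 -4 0 0 0 0;0.4 -4 0 0 0 0;0.4 -4 0 0 0 0;0.4 -4 0 0 0 0;0.4 -4 0 0 0 0'
python3 -m inch '0 0 0 0 0 0;0 0 0 0 0 0;0 0 0 0 0 0'
python3 h.py 408 -305 45 90; python3 -c "
from h import *
for i in range(4): grab('top','pics/t2.png'); print(manip.get_state()['ee_pos'])"
```

```text
time: 4.13
ee_pos: [405.2, -305.3, 135.1]
tcp_rot: [0.0, 0.0, 1.0, -0.0]
contact_force: [1.0, -0.0, -0.3]
grip_width: 37.6
grip_force: 25.5
time: 4.38
ee_pos: [405.4, -302.8, 134.7]
tcp_rot: [-0.0, 0.001, 1.0, 0.0]
contact_force: [-0.4, -0.1, -0.3]
grip_width: 37.9
grip_force: 25.6
t4.4 at [ 405.4 -302.8  134.7] yaw 89.9 tilt 0.001 | turn z -0.07 deg; shift x -0.26 y -0.22 z 8.97 cm | F [-0.4 -0.1 -0.3] grip 37.9 25.6 j6 -2.24
[ 405.57044585 -302.19211069  134.71541009]
[ 405.79467622 -301.91364492  134.79746012]
[ 405.97107765 -301.81811664  134.87022678]
[ 406.15596682 -301.89379288  134.94086036]
```

```bash
python3 -m inch '0 0 3 0 0 0;0 0 3 0 0 0;0 0 3 0 0 0;0 0 0 0 0 0;0 0 0 0 0 0'
python3 -m inch '0 0 0 0 0 0;0 0 0 0 0 0;0 0 0 0 0 0;0 0 0 0 0 0' 6
python3 -m inch '0 0 -3 0 0 0;0 0 -3 0 0 0;0 0 -3 0 0 0;0 0 0 0 0 0' 7
python3 h.py 446.4 -31 134 90
```

```text
time: 5.0
ee_pos: [405.3, -301.7, 44.1]
tcp_rot: [-0.002, -0.001, 1.0, 0.001]
contact_force: [-0.6, -0.5, -0.2]
grip_width: 37.7
grip_force: 25.6
time: 5.33
ee_pos: [406.8, -303.8, 46.4]
tcp_rot: [0.001, 0.0, 1.0, -0.001]
contact_force: [0.4, -0.6, 0.1]
grip_width: 60.0
grip_force: 0.0
time: 5.67
ee_pos: [408.9, -305.5, 140.7]
tcp_rot: [0.004, 0.0, 1.0, -0.003]
contact_force: [1.5, -0.6, 1.3]
grip_width: 69.7
grip_force: 0.0
t5.7 at [ 408.9 -305.5  140.7] yaw 90.0 tilt 0.010 | turn z -0.01 deg; shift x -3.75 y 27.45 z 0.67 cm | F [ 1.5 -0.6  1.3] grip 69.7 0.0 j6 -2.24
```

```bash
python3 -m inch '-0.5 3.92 0 0 0 0;-0.5 3.92 0 0 0 0;-0.5 3.92 0 0 0 0;-0.6 3.92 0 0 0 0;-0.6 3.92 0 0 0 0;-0.5 3.92 0 0 0 0;-0.5 3.9 0 0 0 0;0 0 0 0 0 0;0 0 0 0 0 0;0 0 0 0 0 0'
python3 -m inch '0 0 0 0 0 0;0 0 0 0 0 0;0 0 0 0 0 0'
python3 h.py 446.4 -31 38 90
```

```text
time: 6.5
ee_pos: [443.1, -29.0, 135.2]
tcp_rot: [0.0, -0.001, 1.0, -0.0]
contact_force: [-0.2, 0.1, 0.8]
grip_width: 70.1
grip_force: 0.0
time: 6.75
ee_pos: [443.0, -30.2, 135.0]
tcp_rot: [0.0, 0.001, 1.0, -0.0]
contact_force: [0.7, -0.2, 1.4]
grip_width: 69.9
grip_force: 0.0
t6.8 at [443.  -30.2 135. ] yaw 89.9 tilt 0.000 | turn z -0.14 deg; shift x -0.34 y -0.08 z 9.70 cm | F [ 0.7 -0.2  1.4] grip 69.9 0.0 j6 -1.66
```

```bash
python3 -m inch '-0.3 -0.1 3 0 0 0;0 0 3 0 0 0;0 0 3 0 0 0;0 0 0.7 0 0 0;0 0 0 0 0 0;0 0 0 0 0 0'
python3 -m inch '0 0 0 0 0 0;0 0 0 0 0 0;0 0 0 0 0 0;0 0 0 0 0 0;0 0 0 0 0 0;0 0 0 0 0 0' 0 25
python3 h.py 446.4 -31 38 90
python3 -m inch '0 0 -2 0 0 0;0 0 -2 0 0 0;0 0 -2 0 0 0;0 0 -2 0 0 0;0 0 -2 0 0 0;0 0 0 0 0 0'
python3 h.py 408 -384 134 90
```

```text
time: 7.25
ee_pos: [446.1, -30.5, 38.3]
tcp_rot: [-0.0, 0.001, 1.0, 0.0]
contact_force: [-0.5, 0.6, -0.2]
grip_width: 70.3
grip_force: 0.0
time: 7.75
ee_pos: [447.2, -30.2, 39.4]
tcp_rot: [0.001, 0.0, 1.0, -0.0]
contact_force: [-1.5, -2.4, 8.3]
grip_width: 37.1
grip_force: 24.2
t7.8 at [447.2 -30.2  39.4] yaw 90.0 tilt 0.003 | turn z -0.00 deg; shift x 0.08 y -0.08 z 0.14 cm | F [-1.5 -2.4  8.3] grip 37.1 24.2 j6 -1.66
time: 8.25
ee_pos: [448.5, -30.2, 141.9]
tcp_rot: [0.004, -0.0, 1.0, -0.0]
contact_force: [1.9, -0.6, -0.5]
grip_width: 36.8
grip_force: 25.5
t8.2 at [448.5 -30.2 141.9] yaw 90.0 tilt 0.007 | turn z 0.01 deg; shift x 4.05 y -35.38 z 0.79 cm | F [ 1.9 -0.6 -0.5] grip 36.8 25.5 j6 -1.66
```

```bash
python3 -m inch '0.45 -3.93 0 0 0 0;0.45 -3.93 0 0 0 0;0.45 -3.93 0 0 0 0;0.45 -3.93 0 0 0 0;0.45 -3.93 0 0 0 0;0.45 -3.93 0 0 0 0;0.45 -3.93 0 0 0 0;0.45 -3.93 0 0 0 0;0.45 -3.93 0 0 0 0;0 0 0 0 0 0'
python3 -m inch '0 0 3 0 0 0;0 0 3 0 0 0;0 0 3 0 0 0;0 0 0 0 0 0;0 0 0 0 0 0'
python3 -m inch '0 0 0 0 0 0;0 0 0 0 0 0;0 0 0 0 0 0;0 0 0 0 0 0' 6
python3 -m inch '0 0 -3 0 0 0;0 0 -3 0 0 0;0 0 -3 0 0 0;0 0 0 0 0 0' 8
python3 h.py 592 -337 134 80
python3 - <<'E'
from h import *
a=grab("top","pics/t3.png");b=grab("side","pics/s3.png")
t=cv2.imread("pics/t3.png");s=cv2.imread("pics/s3.png")
def c(im,u,v,w,h,k): return cv2.resize(im[v:v+h,u:u+w],None,fx=k,fy=k,interpolation=cv2.INTER_CUBIC)
im=np.vstack([np.hstack([c(t,360,155,50,50,6),c(s,250,90,75,50,6)[:, :450]]),c(s,120,90,250,100,3)])
cv2.imwrite("pics/c3.png",np.clip(im*1.5,0,255).astype(np.uint8))
E
```

```text
time: 9.08
ee_pos: [405.6, -390.5, 138.5]
tcp_rot: [0.002, 0.002, 1.0, -0.002]
contact_force: [0.9, 0.3, -0.4]
grip_width: 37.3
grip_force: 25.6
time: 9.5
ee_pos: [404.5, -382.7, 46.8]
tcp_rot: [-0.001, 0.0, 1.0, 0.001]
contact_force: [-0.4, 0.3, -0.2]
grip_width: 37.2
grip_force: 25.6
time: 9.83
ee_pos: [406.4, -384.4, 49.6]
tcp_rot: [0.001, -0.0, 1.0, -0.001]
contact_force: [0.6, -0.6, 0.2]
grip_width: 60.2
grip_force: 0.0
time: 10.17
ee_pos: [408.3, -386.4, 144.2]
tcp_rot: [0.004, -0.0, 1.0, -0.004]
contact_force: [1.5, -0.7, 0.5]
grip_width: 79.8
grip_force: 0.0
t10.2 at [ 408.3 -386.4  144.2] yaw 90.0 tilt 0.010 | turn z 10.00 deg; shift x -17.23 y 8.05 z 1.02 cm | F [ 1.5 -0.7  0.5] grip 79.8 0.0 j6 -2.35
```

View pics/c3.png

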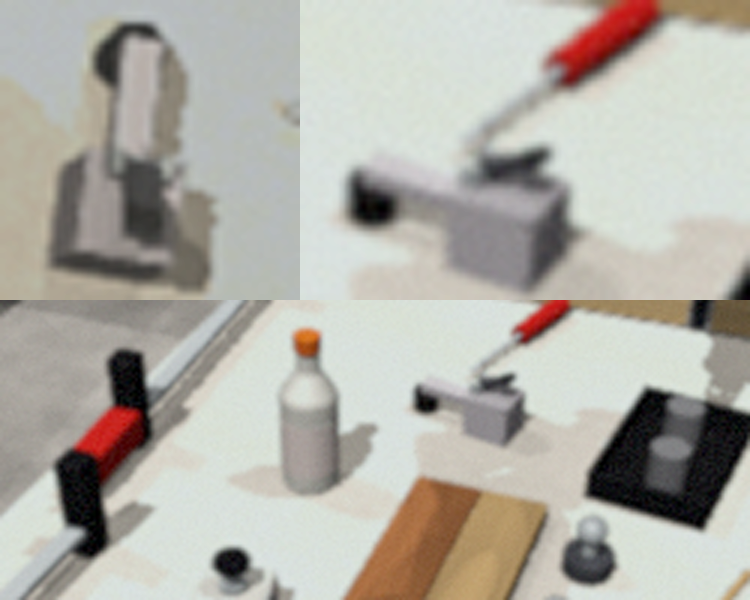

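Both caps are in the tray and arm C stands undisturbed. I'll measure its corners in the crop: (95,155), (75,250), (165,262) in the top view and (447,225), (535,238), (568,190) in the side view.

Run:
```python
from h import *
a=grab("top");b=grab("side")
f=lambda d,o,l,z:[np.round(at(d,o[0]+u/6,o[1]+v/6,z)[:2],1).tolist() for u,v in l]
print(f(a,(360,155),[(95,155),(75,250),(165,262),(180,170)],46))
print("bar",f(a,(360,155),[(140,38),(137,160)],36))
print(f(b,(250,90),[(147,225),(235,238),(268,190)],46))
print("bar end",f(b,(250,90),[(58,168),(75,157)],36))
```

```text
[[616.5, -322.7], [573.1, -311.1], [567.6, -350.9], [609.5, -360.4]]
bar [[673.7, -349.9], [616.4, -344.8]]
[[609.6, -288.7], [565.6, -293.8], [563.0, -343.7]]
bar end [[674.2, -339.3], [669.7, -353.2]]
```

```bash
python3 -m inch '0 0 0 0 0 5;0 0 0 0 0 5;-3.45 1.6 0 0 0 0;-3.45 1.6 0 0 0 0;-3.45 1.6 0 0 0 0;-3.45 1.6 0 0 0 0;-3.45 1.6 0 0 0 0;0 0 0 0 0 0;0 0 0 0 0 0;0 0 0 0 0 0' 8.5
python3 -m inch '0 0 0 0 0 0;0 0 0 0 0 0;0 0 0 0 0 0;0 0 0 0 0 0'
python3 h.py 591.5 -336 12 80
python3 - <<'E'
from h import *
a=grab("top","pics/t4.png");b=grab("side","pics/s4.png")
t=cv2.imread("pics/t4.png");s=cv2.imread("pics/s4.png")
def c(im,u,v,w,h,k): return cv2.resize(im[v:v+h,u:u+w],None,fx=k,fy=k,interpolation=cv2.INTER_CUBIC)
im=np.hstack([c(t,340,140,75,100,5),c(s,240,60,75,100,5)])
cv2.imwrite("pics/c4.png",np.clip(im*1.5,0,255).astype(np.uint8))
E
```

```text
time: 11.2
ee_pos: [588.2, -334.1, 136.1]
tcp_rot: [-0.002, 0.087, 0.996, 0.001]
contact_force: [-0.1, 0.1, 0.4]
grip_width: 85.2
grip_force: 0.0
time: 11.53
ee_pos: [588.6, -335.4, 138.1]
tcp_rot: [-0.0, 0.088, 0.996, 0.0]
contact_force: [-0.3, 1.1, 0.4]
grip_width: 85.2
grip_force: 0.0
t11.5 at [ 588.6 -335.4  138.1] yaw 79.9 tilt 0.000 | turn z -0.06 deg; shift x -0.29 y -0.00 z 12.61 cm | F [-0.3  1.1  0.4] grip 85.2 0.0 j6 -1.93
```

View pics/c4.png

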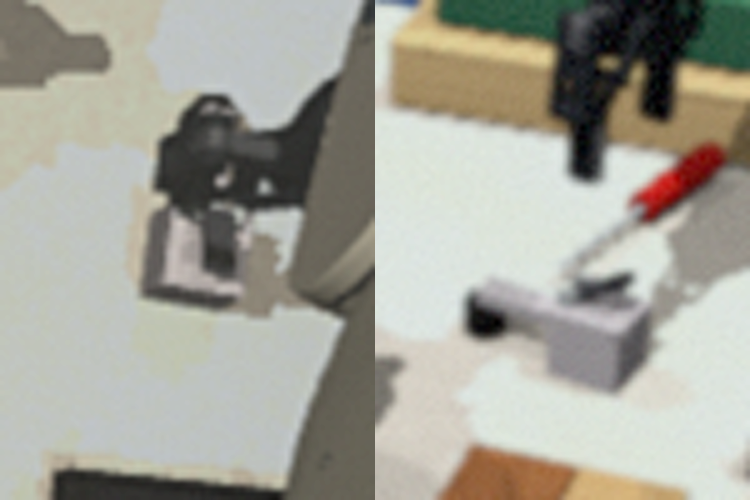

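The top view shows the fingers partly covering the foot, and the side view shows finger tips at (282,95) and (297,82). I'll check that against the measured TCP.

Run:
```python
from h import *
b=grab("side");a=grab("top")
y=np.array([.1736,.985,0])*50
for s in(1,-1):
  P=np.array([588.6,-335.4,150])+s*y; print(proj(b,P),proj(a,P))
x=np.array([.985,-.1736,0]);y=np.array([.1736,.985,0]);O=np.array([591.5,-336,46])
for i,j in((1,1),(-1,1),(-1,-1),(1,-1)):
  P=O+24*i*x+22*j*y;print("head",(proj(b,P)-[240,60])*5+[375,0],(proj(a,P)-[340,140])*5)
```

```text
[280.32549039  97.18441117] [374.38012069 179.18974706]
[295.89129329  83.5737282 ] [415.73427301 186.1255488 ]
head [548.04698257 310.04345569] [171.09742543 199.78731648]
head [618.85470043 332.60368729] [160.88550746 286.02251459]
head [651.10929378 300.21437583] [242.91113575 299.92057402]
head [581.45416415 278.60306624] [252.41559475 213.43180935]
```

The predicted head corners and finger tips match both views, so I'll descend and grip.

```bash
python3 -m inch '-0.15 0 4 0 0 0;0 0 4 0 0 0;0 0 3 0 0 0;0 0 1.6 0 0 0;0 0 0 0 0 0;0 0 0 0 0 0'
python3 -m inch '0 0 0 0 0 0;0 0 0 0 0 0;0 0 0 0 0 0;0 0 0 0 0 0;0 0 0 0 0 0;0 0 0 0 0 0;0 0 0 0 0 0;0 0 0 0 0 0' 0 60
python3 h.py 591.5 -336 120 80
```

```text
time: 12.23
ee_pos: [590.8, -335.2, 11.9]
tcp_rot: [-0.0, 0.087, 0.996, 0.0]
contact_force: [0.1, 0.3, 0.3]
grip_width: 85.2
grip_force: 0.0
time: 12.9
ee_pos: [592.0, -336.0, 14.1]
tcp_rot: [0.001, 0.087, 0.996, -0.001]
contact_force: [-1.2, -0.4, 6.8]
grip_width: 42.8
grip_force: 62.5
t12.9 at [ 592.  -336.    14.1] yaw 80.0 tilt 0.003 | turn z -0.01 deg; shift x 0.05 y -0.01 z -10.59 cm | F [-1.2 -0.4  6.8] grip 42.8 62.5 j6 -1.93
```

```bash
python3 -m inch '0 0 -2 0 0 0;0 0 -4 0 0 0;0 0 -4 0 0 0;0 0 0 0 0 -5;0 0 0 0 0 -5;0 0 0 0 0 0'
python3 h.py 446.4 -148.7 114 90
```

```text
time: 13.4
ee_pos: [590.9, -335.2, 113.3]
tcp_rot: [0.001, -0.001, 1.0, -0.0]
contact_force: [-0.1, -0.1, -3.8]
grip_width: 43.5
grip_force: 62.3
t13.4 at [ 590.9 -335.2  113.3] yaw 90.2 tilt 0.001 | turn z 0.17 deg; shift x 14.45 y 18.65 z -0.07 cm | F [-0.1 -0.1 -3.8] grip 43.5 62.3 j6 -2.11
```

```bash
python3 -m inch '2.4 3.1 0 0 0 0;2.4 3.1 0 0 0 0;2.4 3.1 0 0 0 0;2.4 3.1 0 0 0 0;2.4 3.1 0 0 0 0;2.4 3.1 0 0 0 0;0 0 0 0 0 0;0 0 0 0 0 0;0 0 0 0 0 0;0 0 0 0 0 0'
python3 -m inch '0 0 0 0 0 0;0 0 0 0 0 0;0 0 0 0 0 0;0 0 0 0 0 0'
python3 h.py 446.4 -148.7 114 90
python3 - <<'E'
from h import *
a=grab("top","pics/t5.png");b=grab("side","pics/s5.png")
t=cv2.imread("pics/t5.png");s=cv2.imread("pics/s5.png")
def c(im,u,v,w,h,k): return cv2.resize(im[v:v+h,u:u+w],None,fx=k,fy=k,interpolation=cv2.INTER_CUBIC)
im=np.hstack([c(t,280,180,65,90,6),c(s,265,100,65,90,6)])
cv2.imwrite("pics/c5.png",np.clip(im*1.7,0,255).astype(np.uint8))
e=manip.get_state()["ee_pos"]
O=e+[0,0,32]
for i,j in((1,1),(-1,1),(-1,-1),(1,-1)):
  P=O+[24*i,22*j,0];print("head",(proj(b,P)-[265,100])*6+[390,0],(proj(a,P)-[280,180])*6)
print("ball",(proj(b,[446.2,-148.5,44])-[265,100])*6+[390,0])
E
```

```text
time: 14.23
ee_pos: [448.0, -149.9, 112.2]
tcp_rot: [0.001, 0.001, 1.0, -0.0]
contact_force: [0.3, -0.0, -3.7]
grip_width: 43.2
grip_force: 62.7
time: 14.57
ee_pos: [447.0, -149.6, 111.8]
tcp_rot: [-0.0, 0.0, 1.0, 0.0]
contact_force: [-0.2, 1.2, -3.2]
grip_width: 43.5
grip_force: 62.7
t14.6 at [ 447.  -149.6  111.8] yaw 90.0 tilt 0.000 | turn z -0.05 deg; shift x 0.06 y 0.09 z -0.22 cm | F [-0.2  1.2 -3.2] grip 43.5 62.7 j6 -1.92
head [657.77170701 223.9565927 ] [179.09237057 311.44731931]
head [772.24906953 248.5815791 ] [182.57407409 434.35393791]
head [795.10161343 194.22186181] [295.08786449 434.14903381]
head [683.75886737 170.93297173] [290.45912357 311.23130989]
ball [700.35335135 401.76414796]
```

View pics/c5.png

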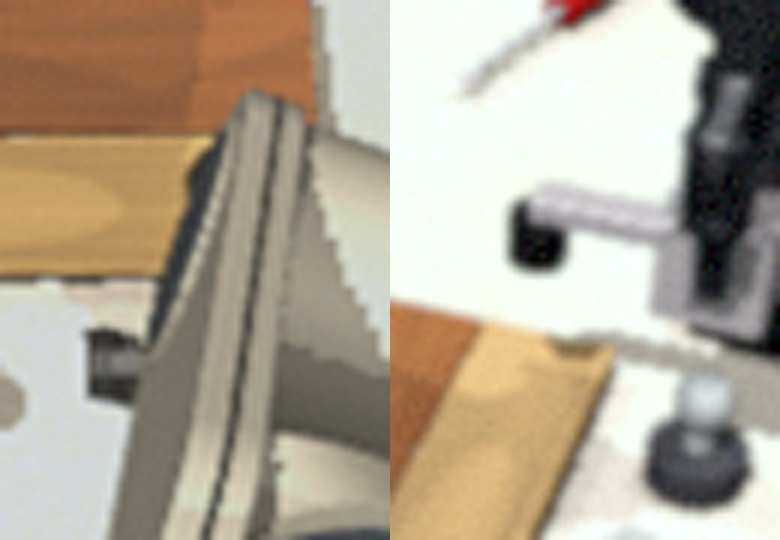

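The side view shows the ball at crop (706,400), about 1 px right of where I predicted it. I'll refine the post positions from both views.

Run:
```python
from h import *
a=grab("top");b=grab("side")
t0=cv2.imread("pics/t0.png").astype(int);s5=cv2.imread("pics/s5.png").astype(int);s0=cv2.imread("pics/s0.png").astype(int);t3=cv2.imread("pics/t3.png").astype(int)
def bot(im,d,P,name):
    # collar: dark blob around predicted collar centre
    u,v=np.round(proj(d,P)).astype(int);w=14
    g=im[v-w:v+w+1,u-w:u+w+1].max(2);m=((g<75)*255).astype(np.uint8)
    n,l,st,c=cv2.connectedComponentsWithStats(m);k=1+np.argmax(st[1:,4])
    cn=max(cv2.findContours((l==k).astype(np.uint8),cv2.RETR_EXTERNAL,cv2.CHAIN_APPROX_NONE)[0],key=len)
    e=cv2.fitEllipse(cn);print(name,st[k],np.round(e[0]+np.array([u-w,v-w]),2),np.round(e[1],1),"->",np.round(at(d,*(e[0]+np.array([u-w,v-w])),10),1))
for im,d,n in((t0,a,"t0"),(s0,b,"s0"),(s5,b,"s5")): bot(im,d,[446.2,-148.5,10],n)
for y in(95,-31): bot(s5,b,[446.4,y,10],"post s5 %d"%y)
for y in(95,-31): bot(t3,a,[446.4,y,10],"post t3 %d"%y)
```

```text
t0 [  6   6  18  17 184] [311.72 244.98] [16.6 17.4] -> [ 447.1 -149.8   10. ]
s0 [  7   7  17  15 193] [315.77 176.96] [14.  16.6] -> [ 445.  -149.3   10. ]
s5 [  7   7  17  15 194] [315.79 176.9 ] [14.3 16.5] -> [ 445.  -149.5   10. ]
post s5 95 [  4   7  21  18 286] [289.22 240.49] [17.6 20.9] -> [445.4  99.4  10. ]
post s5 -31 [  5   7  19  16 231] [303.65 204.73] [15.3 18.6] -> [446.4 -29.5  10. ]
post t3 95 [  5   5  20  18 218] [221.31 244.96] [17.  18.9] -> [447.6  95.   10. ]
post t3 -31 [  5   5  20  18 212] [268.59 244.81] [17.  18.4] -> [447.8 -33.1  10. ]
```

```bash
python3 -m inch '0.1 0 2 0 0 0;0 0 1.7 0 0 0;0 0 0.5 0 0 0;0 0 0.5 0 0 0;0 0 0.5 0 0 0;0 0 0 0 0 0'
python3 h.py 446.2 -149.5 33 90
python3 -m inch '0 0 0.5 0 0 0;0 0 0.5 0 0 0;0 0 0.3 0 0 0;0 0 0 0 0 0'
python3 h.py 446.2 -149.5 33 90
```

```text
time: 15.27
ee_pos: [445.8, -149.2, 59.6]
tcp_rot: [-0.0, 0.0, 1.0, 0.0]
contact_force: [-0.6, 0.0, -3.2]
grip_width: 43.4
grip_force: 62.6
t15.3 at [ 445.8 -149.2   59.6] yaw 90.0 tilt 0.000 | turn z -0.00 deg; shift x -0.04 y -0.03 z 2.66 cm | F [-0.6  0.  -3.2] grip 43.4 62.6 j6 -1.92
time: 15.6
ee_pos: [445.5, -149.1, 46.5]
tcp_rot: [-0.0, 0.0, 1.0, 0.0]
contact_force: [0.4, 0.8, -3.7]
grip_width: 43.4
grip_force: 62.7
t15.6 at [ 445.5 -149.1   46.5] yaw 90.0 tilt 0.001 | turn z -0.00 deg; shift x -0.07 y -0.04 z 1.35 cm | F [ 0.4  0.8 -3.7] grip 43.4 62.7 j6 -1.92
```

```bash
python3 -m inch '0 0 0.5 0 0 0;0 0 0.5 0 0 0;0 0 0.2 0 0 0;0 0 0 0 0 0;0 0 0 0 0 0'
python3 h.py 446.2 -149.5 33 90
python3 -m inch '0 0 0.2 0 0 0;0 0 0.2 0 0 0;0 0 0 0 0 0;0 0 0 0 0 0'
python3 h.py 446.2 -149.5 33 90
```

```text
time: 16.02
ee_pos: [445.7, -149.1, 34.8]
tcp_rot: [-0.0, 0.0, 1.0, 0.0]
contact_force: [0.7, -0.5, -3.7]
grip_width: 43.0
grip_force: 63.0
t16.0 at [ 445.7 -149.1   34.8] yaw 90.0 tilt 0.000 | turn z -0.01 deg; shift x -0.05 y -0.04 z 0.18 cm | F [ 0.7 -0.5 -3.7] grip 43.0 63.0 j6 -1.92
time: 16.35
ee_pos: [445.9, -149.2, 34.0]
tcp_rot: [0.0, 0.0, 1.0, -0.0]
contact_force: [-10.2, 3.2, 44.0]
grip_width: 43.2
grip_force: 68.3
t16.4 at [ 445.9 -149.2   34. ] yaw 90.0 tilt 0.001 | turn z -0.00 deg; shift x -0.03 y -0.03 z 0.10 cm | F [-10.2   3.2  44. ] grip 43.2 68.3 j6 -1.92
```

```bash
python3 -m inch '0 0 -0.3 0 0 0;0 0 0 0 0 0;0 0 0 0 0 0;0 0 0 0 0 0;0 0 0 0 0 0;0 0 0 0 0 0' 7
python3 -m inch '0 0 -1.5 0 0 0;0 0 -4 0 0 0;0 0 -4 0 0 0;0 0 -4 0 0 0;0 0 -1 0 0 0;0 0 0 0 0 0;0 0 0 0 0 0'
python3 - <<'E'
from h import *
a=grab("top","pics/t6.png");b=grab("side","pics/s6.png")
t=cv2.imread("pics/t6.png");s=cv2.imread("pics/s6.png")
def c(im,u,v,w,h,k): return cv2.resize(im[v:v+h,u:u+w],None,fx=k,fy=k,interpolation=cv2.INTER_CUBIC)
im=np.vstack([np.hstack([c(t,120,155,65,60,6),c(t,120,215,65,60,6)]),np.hstack([c(s,145,255,150,80,3),c(s,250,110,110,80,3)])[:, :780]])
cv2.imwrite("pics/c6.png",np.clip(im*1.5,0,255).astype(np.uint8))
for n,x,y,w in(("A",586,312.5,-11),("B",422,311,-24.5)):
  r=np.radians(w);X=np.array([np.cos(r),np.sin(r),0]);Y=np.array([-X[1],X[0],0])
  for i,j in((1,1),(-1,1),(-1,-1),(1,-1)):
    P=np.array([x,y,46])+24*i*X+22*j*Y;print(n,np.round((proj(a,P)-[120,155 if n=="A" else 215])*6+[0 if n=="A" else 390,0]),np.round((proj(b,P)-[145,255])*3+[0,360]))
E
python3 h.py 586 312.5 140 79
```

```text
time: 16.85
ee_pos: [445.7, -149.1, 33.6]
tcp_rot: [-0.0, 0.0, 1.0, 0.0]
contact_force: [0.3, 0.1, -0.0]
grip_width: 70.1
grip_force: 0.0
time: 17.43
ee_pos: [445.8, -149.2, 179.0]
tcp_rot: [0.0, 0.0, 1.0, -0.0]
contact_force: [-0.4, -0.6, 0.2]
grip_width: 69.7
grip_force: 0.0
A [ 85. 164.] [ 82. 454.]
A [ 58. 267.] [142. 488.]
A [154. 286.] [183. 440.]
A [180. 182.] [125. 408.]
B [472. 164.] [322. 522.]
B [420. 266.] [379. 572.]
B [510. 308.] [428. 527.]
B [562. 206.] [371. 480.]
t17.5 at [ 444.7 -148.8  177.4] yaw 90.0 tilt 0.003 | turn z 11.00 deg; shift x -5.06 y 47.98 z 3.74 cm | F [0.4 1.  0.3] grip 69.8 0.0 j6 -1.92
```

View pics/c6.png

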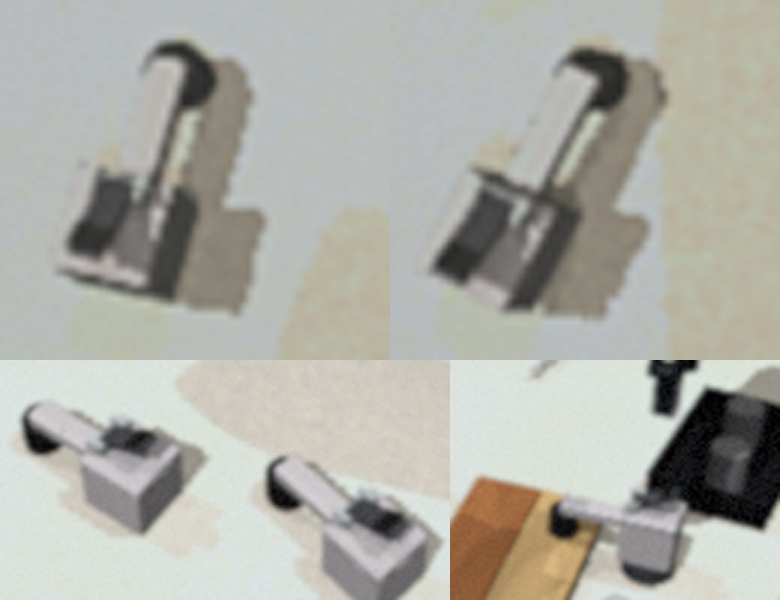

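Arm C is seated level on its post, and A and B match my predictions. Next is arm A.

```bash
python3 -m inch '0 0 0 0 0 5.5;0 0 0 0 0 5.5;-0.42 4 0 0 0 0;-0.42 4 0 0 0 0;-0.42 4 0 0 0 0;-0.42 4 0 0 0 0;-0.42 4 0 0 0 0;-0.42 4 0 0 0 0;-0.42 4 0 0 0 0;-0.42 4 0 0 0 0' 8.5
python3 -m inch '-0.42 4 1 0 0 0;-0.42 4 1 0 0 0;-0.42 4 1 0 0 0;-0.42 4 1 0 0 0;0 0 0 0 0 0;0 0 0 0 0 0;0 0 0 0 0 0;0 0 0 0 0 0;0 0 0 0 0 0;0 0 0 0 0 0'
python3 h.py 586 312.5 12 79
```

```text
time: 18.37
ee_pos: [538.9, 160.3, 176.5]
tcp_rot: [-0.002, 0.096, 0.995, -0.001]
contact_force: [0.9, -0.3, 0.5]
grip_width: 84.9
grip_force: 0.0
time: 19.2
ee_pos: [587.0, 311.1, 139.3]
tcp_rot: [0.0, 0.097, 0.995, -0.0]
contact_force: [0.1, 1.2, 0.7]
grip_width: 85.0
grip_force: 0.0
t19.2 at [587.  311.1 139.3] yaw 78.9 tilt 0.000 | turn z -0.09 deg; shift x 0.12 y 0.11 z 12.73 cm | F [0.1 1.2 0.7] grip 85.0 0.0 j6 -0.91
```

```bash
python3 -m inch '0.1 0.1 4 0 0 0;0 0 4 0 0 0;0 0 3 0 0 0;0 0 1.7 0 0 0;0 0 0 0 0 0;0 0 0 0 0 0'
python3 h.py 586 312.5 12 79
python3 -m inch '0 0 0 0 0 0;0 0 0 0 0 0;0 0 0 0 0 0;0 0 0 0 0 0;0 0 0 0 0 0;0 0 0 0 0 0;0 0 0 0 0 0;0 0 0 0 0 0' 0 60
python3 h.py 586 312.5 12 79
python3 -m inch '0 0 -2 0 0 0;0 0 -4 0 0 0;0 0 -4 0 0 0;0 0 -1 0 0 -5.5;0 0 -1 0 0 -5.5;0 0 0 0 0 0;0 0 0 0 0 0'
python3 h.py 446.5 -30.5 130 90
```

```text
time: 19.7
ee_pos: [585.9, 312.7, 11.7]
tcp_rot: [-0.001, 0.096, 0.995, -0.0]
contact_force: [0.2, -0.3, 0.9]
grip_width: 84.8
grip_force: 0.0
t19.7 at [585.9 312.7  11.7] yaw 79.0 tilt 0.001 | turn z -0.05 deg; shift x -0.02 y -0.02 z -0.03 cm | F [ 0.2 -0.3  0.9] grip 84.8 0.0 j6 -0.91
time: 20.37
ee_pos: [587.5, 314.3, 14.1]
tcp_rot: [0.001, 0.096, 0.995, 0.001]
contact_force: [-0.3, -1.0, 6.4]
grip_width: 42.8
grip_force: 62.3
t20.4 at [587.5 314.3  14.1] yaw 79.0 tilt 0.004 | turn z -0.00 deg; shift x 0.11 y -0.20 z 0.21 cm | F [-0.3 -1.   6.4] grip 42.8 62.3 j6 -0.91
time: 20.95
ee_pos: [586.1, 313.6, 132.6]
tcp_rot: [0.0, 0.001, 1.0, 0.0]
contact_force: [-0.0, -1.0, -3.8]
grip_width: 43.0
grip_force: 62.0
t20.9 at [586.1 313.6 132.6] yaw 89.8 tilt 0.001 | turn z -0.16 deg; shift x 13.96 y -34.41 z 0.26 cm | F [-0.  -1.  -3.8] grip 43.0 62.0 j6 -1.09
```

```bash
python3 -m inch '1.55 -3.82 0 0 0 0;1.55 -3.82 0 0 0 0;1.55 -3.82 0 0 0 0;1.55 -3.82 0 0 0 0;1.55 -3.82 0 0 0 0;1.55 -3.82 0 0 0 0;1.55 -3.82 0 0 0 0;1.55 -3.82 0 0 0 0;1.55 -3.83 0 0 0 0;0 0 0 0 0 0'
python3 -m inch '0 0 0 0 0 0;0 0 1 0 0 0;0 0 1 0 0 0;0 0 0 0 0 0;0 0 0 0 0 0;0 0 0 0 0 0;0 0 0 0 0 0;0 0 0 0 0 0'
python3 h.py 446.5 -30.5 60 90
python3 - <<'E'
from h import *
a=grab("top");b=grab("side","pics/s7.png");s=cv2.imread("pics/s7.png")
im=cv2.resize(s[100:240,220:350],None,fx=4,fy=4,interpolation=cv2.INTER_CUBIC)
cv2.imwrite("pics/c7.png",np.clip(im*1.6,0,255).astype(np.uint8))
e=manip.get_state()["ee_pos"]
for i,j in((1,1),(-1,1),(-1,-1),(1,-1)):
  for z in(32,-14):
    P=e+[24*i,22*j,z];print("head",i,j,z,np.round((proj(b,P)-[220,100])*4))
print("ball",(proj(b,[446.5,-30.5,44])-[220,100])*4)
E
```

```text
time: 21.78
ee_pos: [442.1, -35.0, 130.7]
tcp_rot: [-0.003, 0.004, 1.0, -0.0]
contact_force: [-0.7, 0.3, -2.0]
grip_width: 43.2
grip_force: 62.6
time: 22.45
ee_pos: [446.9, -30.0, 112.1]
tcp_rot: [0.0, -0.0, 1.0, -0.0]
contact_force: [0.6, -0.6, -3.2]
grip_width: 43.1
grip_force: 62.5
t22.4 at [446.9 -30.  112.1] yaw 90.0 tilt 0.000 | turn z 0.04 deg; shift x 0.04 y -0.05 z 5.21 cm | F [ 0.6 -0.6 -3.2] grip 43.1 62.5 j6 -1.67
head 1 1 32 [306. 256.]
head 1 1 -14 [299. 319.]
head -1 1 32 [389. 276.]
head -1 1 -14 [379. 339.]
head -1 -1 32 [407. 233.]
head -1 -1 -14 [397. 295.]
head 1 -1 32 [326. 215.]
head 1 -1 -14 [319. 277.]
ball [340.26802112 376.53384538]
```

View pics/c7.png

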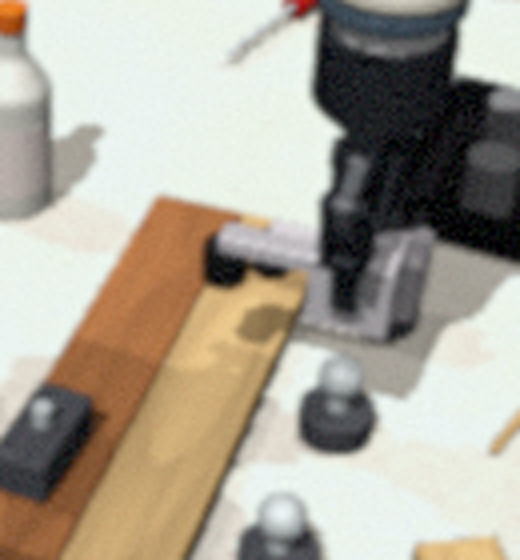

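The ball at (341,378) and the head's lower corners at (300,325) and (388,338) are about where I predicted. I'll descend slowly.

```bash
python3 -m inch '0 0 2 0 0 0;0 0 1.8 0 0 0;0 0 0.5 0 0 0;0 0 0.5 0 0 0;0 0 0.5 0 0 0;0 0 0 0 0 0'
python3 h.py 446.5 -30.5 34 90
python3 -m inch '0 0 0.4 0 0 0;0 0 0.4 0 0 0;0 0 0.4 0 0 0;0 0 0 0 0 0'
python3 h.py 446.5 -30.5 34 90
```

```text
time: 23.05
ee_pos: [446.6, -30.4, 58.7]
tcp_rot: [-0.0, 0.0, 1.0, 0.0]
contact_force: [-0.1, 0.5, -2.1]
grip_width: 43.1
grip_force: 62.5
t23.1 at [446.6 -30.4  58.7] yaw 90.0 tilt 0.000 | turn z -0.01 deg; shift x 0.01 y -0.01 z 2.47 cm | F [-0.1  0.5 -2.1] grip 43.1 62.5 j6 -1.67
time: 23.38
ee_pos: [446.6, -30.4, 46.5]
tcp_rot: [-0.0, 0.0, 1.0, 0.0]
contact_force: [1.7, -0.1, -2.4]
grip_width: 43.3
grip_force: 62.5
t23.4 at [446.6 -30.4  46.5] yaw 90.0 tilt 0.000 | turn z -0.00 deg; shift x 0.01 y -0.01 z 1.25 cm | F [ 1.7 -0.1 -2.4] grip 43.3 62.5 j6 -1.67
```

```bash
python3 -m inch '0 0 0.5 0 0 0;0 0 0.5 0 0 0;0 0 0.2 0 0 0;0 0 0.1 0 0 0;0 0 0 0 0 0;0 0 0 0 0 0'
python3 -m inch '0 0 0 0 0 0;0 0 0 0 0 0;0 0 0 0 0 0;0 0 0 0 0 0;0 0 0 0 0 0' 7
python3 -m inch '0 0 -1.5 0 0 0;0 0 -4 0 0 0;0 0 -4 0 0 0;0 0 -3 0 0 0;0 0 0 0 0 0' 8.5
python3 h.py 422 311 160 65
```

```text
time: 23.88
ee_pos: [446.5, -30.4, 34.1]
tcp_rot: [-0.0, 0.0, 1.0, 0.0]
contact_force: [-1.3, -0.5, 3.5]
grip_width: 43.1
grip_force: 63.2
time: 24.3
ee_pos: [446.6, -30.4, 33.9]
tcp_rot: [0.0, 0.0, 1.0, -0.0]
contact_force: [-0.0, -0.2, -0.1]
grip_width: 69.8
grip_force: 0.0
time: 24.72
ee_pos: [450.1, -30.7, 164.2]
tcp_rot: [0.005, 0.0, 1.0, -0.0]
contact_force: [1.6, 0.5, 0.7]
grip_width: 85.1
grip_force: 0.0
t24.7 at [450.1 -30.7 164.2] yaw 90.0 tilt 0.010 | turn z 24.99 deg; shift x 16.99 y 29.78 z 0.42 cm | F [1.6 0.5 0.7] grip 85.1 0.0 j6 -1.67
```

```bash
python3 -m inch '0 0 0 0 0 6.25;0 0 0 0 0 6.25;0 0 0 0 0 6.25;0 0 0 0 0 6.25;1.89 3.31 0 0 0 0;1.89 3.31 0 0 0 0;1.89 3.31 0 0 0 0;1.89 3.31 0 0 0 0;1.89 3.31 0 0 0 0;1.89 3.31 0 0 0 0'
python3 -m inch '1.89 3.31 1 0 0 0;1.89 3.31 1 0 0 0;1.89 3.31 1 0 0 0;0 0 0 0 0 0;0 0 0 0 0 0;0 0 0 0 0 0;0 0 0 0 0 0;0 0 0 0 0 0;0 0 0 0 0 0;0 0 0 0 0 0'
python3 h.py 422 311 12 65
python3 - <<'E'
from h import *
a=grab("top");b=grab("side","pics/s8.png");s=cv2.imread("pics/s8.png")
im=cv2.resize(s[150:350,200:360],None,fx=3,fy=3,interpolation=cv2.INTER_CUBIC)
cv2.imwrite("pics/c8.png",np.clip(im*1.6,0,255).astype(np.uint8))
E
```

```text
time: 25.55
ee_pos: [427.0, 199.2, 158.5]
tcp_rot: [-0.0, 0.217, 0.976, -0.0]
contact_force: [1.4, -0.0, 0.4]
grip_width: 85.3
grip_force: 0.0
time: 26.38
ee_pos: [418.7, 310.8, 129.3]
tcp_rot: [0.0, 0.217, 0.976, 0.0]
contact_force: [-1.1, 0.3, -0.4]
grip_width: 84.8
grip_force: 0.0
t26.4 at [418.7 310.8 129.3] yaw 64.9 tilt 0.000 | turn z -0.09 deg; shift x -0.29 y 0.16 z 11.73 cm | F [-1.1  0.3 -0.4] grip 84.8 0.0 j6 -0.52
```

View pics/c8.png

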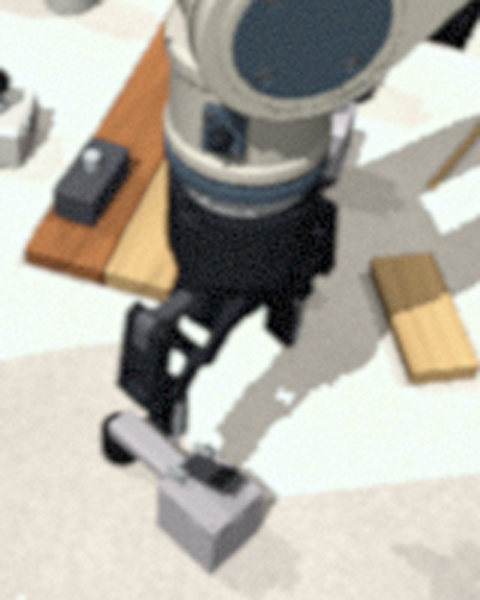

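Arm B is still in place, with its near corner at about (271,328). Descending to grip.

```bash
python3 -m inch '-0.3 0.1 4 0 0 0;0 0 4 0 0 0;0 0 2.5 0 0 0;0 0 1.2 0 0 0;0 0 0 0 0 0;0 0 0 0 0 0'
python3 h.py 422 311 12 65
python3 -m inch '0 0 0 0 0 0;0 0 0 0 0 0;0 0 0 0 0 0;0 0 0 0 0 0;0 0 0 0 0 0;0 0 0 0 0 0;0 0 0 0 0 0;0 0 0 0 0 0' 0 60
python3 h.py 422 311 12 65
python3 -m inch '0 0 -2 0 0 0;0 0 -4 0 0 0;0 0 -4 0 0 0;0 0 0 0 0 -6.25;0 0 0 0 0 -6.25;0 0 0 0 0 -6.25;0 0 0 0 0 -6.25;0 0 0 0 0 0;0 0 0 0 0 0'
python3 h.py 446.5 97 112 90
```

```text
time: 26.98
ee_pos: [421.7, 311.2, 12.1]
tcp_rot: [-0.0, 0.217, 0.976, -0.0]
contact_force: [-0.2, 1.1, -0.4]
grip_width: 84.7
grip_force: 0.0
t27.0 at [421.7 311.2  12.1] yaw 65.0 tilt 0.000 | turn z -0.02 deg; shift x -0.03 y -0.00 z 0.01 cm | F [-0.2  1.1 -0.4] grip 84.7 0.0 j6 -0.52
time: 27.65
ee_pos: [422.7, 312.1, 13.6]
tcp_rot: [0.001, 0.216, 0.976, 0.001]
contact_force: [-0.2, 0.5, 9.0]
grip_width: 43.2
grip_force: 61.0
t27.6 at [422.7 312.1  13.6] yaw 65.0 tilt 0.003 | turn z 0.00 deg; shift x 0.02 y -0.13 z 0.16 cm | F [-0.2  0.5  9. ] grip 43.2 61.0 j6 -0.52
time: 28.4
ee_pos: [421.3, 311.0, 112.2]
tcp_rot: [-0.0, 0.002, 1.0, -0.0]
contact_force: [-0.0, -0.2, -4.1]
grip_width: 43.2
grip_force: 63.2
t28.4 at [421.3 311.  112.2] yaw 89.8 tilt 0.000 | turn z -0.19 deg; shift x -2.52 y -21.40 z 0.02 cm | F [-0.  -0.2 -4.1] grip 43.2 63.2 j6 -0.95
```

```bash
python3 -m inch '-0.42 -3.57 0 0 0 0;-0.42 -3.57 0 0 0 0;-0.42 -3.57 0 0 0 0;-0.42 -3.57 0 0 0 0;-0.42 -3.57 0 0 0 0;-0.42 -3.57 0 0 0 0;0 0 0 0 0 0;0 0 0 0 0 0;0 0 0 0 0 0;0 0 0 0 0 0'
python3 -m inch '0 0 0 0 0 0;0 0 0 0 0 0;0 0 0 0 0 0'
python3 h.py 446.5 96.5 60 90
python3 - <<'E'
from h import *
a=grab("top");b=grab("side","pics/s9.png");s=cv2.imread("pics/s9.png")
print(at(b,290.5,229.25,44),at(b,305.25,194.5,44))
im=cv2.resize(s[150:290,220:350],None,fx=4,fy=4,interpolation=cv2.INTER_CUBIC)
cv2.imwrite("pics/c9.png",np.clip(im*1.6,0,255).astype(np.uint8))
e=manip.get_state()["ee_pos"]
for i,j in((1,1),(-1,1),(-1,-1)):
  for z in(32,-14):
    P=e+[24*i,22*j,z];print("head",i,j,z,np.round((proj(b,P)-[220,150])*4))
print("ball",(proj(b,[446.5,96.5,44])-[220,150])*4)
E
```

```text
time: 29.23
ee_pos: [446.7, 97.7, 112.0]
tcp_rot: [0.0, 0.0, 1.0, 0.0]
contact_force: [-0.3, -0.9, -3.8]
grip_width: 43.3
grip_force: 63.7
time: 29.48
ee_pos: [446.6, 97.8, 111.9]
tcp_rot: [-0.0, -0.001, 1.0, 0.0]
contact_force: [0.1, 0.1, -4.9]
grip_width: 42.9
grip_force: 63.7
t29.5 at [446.6  97.8 111.9] yaw 90.1 tilt 0.000 | turn z 0.07 deg; shift x 0.01 y -0.13 z 5.19 cm | F [ 0.1  0.1 -4.9] grip 42.9 63.7 j6 -1.38
[445.79006776  97.25285692  44.        ] [445.72974889 -29.33981175  44.        ]
head 1 1 32 [238. 196.]
head 1 1 -14 [233. 261.]
head -1 1 32 [329. 219.]
head -1 1 -14 [321. 285.]
head -1 -1 32 [351. 167.]
head -1 -1 -14 [342. 231.]
ball [281.15755835 315.75651524]
```

View pics/c9.png

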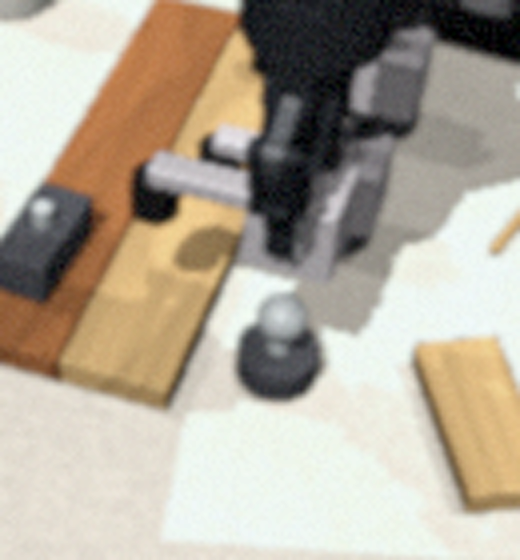

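Ball at (283,315), head's lower corners at about (240,262) and (333,278). The offset is like the previous fit, so I'll descend slowly.

```bash
python3 -m inch '0 -0.08 2 0 0 0;0 0 1.8 0 0 0;0 0 0.4 0 0 0;0 0 0.3 0 0 0;0 0 0.3 0 0 0;0 0 0 0 0 0'
python3 h.py 446.5 97 34 90
python3 -m inch '0 0 0.3 0 0 0;0 0 0.3 0 0 0;0 0 0.3 0 0 0;0 0 0 0 0 0'
python3 h.py 446.5 97 34 90
```

```text
time: 30.08
ee_pos: [446.9, 96.2, 64.1]
tcp_rot: [0.0, 0.0, 1.0, 0.0]
contact_force: [0.4, 0.4, -3.5]
grip_width: 43.4
grip_force: 63.5
t30.1 at [446.9  96.2  64.1] yaw 90.0 tilt 0.000 | turn z -0.00 deg; shift x 0.04 y 0.08 z 3.01 cm | F [ 0.4  0.4 -3.5] grip 43.4 63.5 j6 -1.38
time: 30.42
ee_pos: [447.8, 96.3, 55.0]
tcp_rot: [0.001, 0.0, 1.0, 0.0]
contact_force: [3.8, 0.4, -5.6]
grip_width: 43.2
grip_force: 63.6
t30.4 at [447.8  96.3  55. ] yaw 90.0 tilt 0.002 | turn z -0.00 deg; shift x 0.13 y 0.07 z 2.10 cm | F [ 3.8  0.4 -5.6] grip 43.2 63.6 j6 -1.38
```

```bash
python3 -m inch '-0.1 0 0 0 0 0;0 0 0.3 0 0 0;0 0 0.3 0 0 0;0 0 0.3 0 0 0;0 0 0 0 0 0'
python3 h.py 446.5 97 34 90
python3 -m inch '0 0 0.3 0 0 0;0 0 0.3 0 0 0;0 0 0.3 0 0 0;0 0 0.3 0 0 0;0 0 0 0 0 0;0 0 0 0 0 0'
python3 h.py 446.5 97 34 90
```

```text
time: 30.83
ee_pos: [447.8, 96.1, 45.4]
tcp_rot: [0.0, 0.0, 1.0, -0.0]
contact_force: [3.3, 0.2, -5.2]
grip_width: 43.3
grip_force: 63.6
t30.8 at [447.8  96.1  45.4] yaw 90.0 tilt 0.000 | turn z -0.00 deg; shift x 0.13 y 0.09 z 1.14 cm | F [ 3.3  0.2 -5.2] grip 43.3 63.6 j6 -1.39
time: 31.33
ee_pos: [447.8, 96.2, 33.8]
tcp_rot: [0.0, 0.0, 1.0, 0.0]
contact_force: [3.0, 0.4, -4.2]
grip_width: 43.0
grip_force: 63.6
t31.3 at [447.8  96.2  33.8] yaw 90.0 tilt 0.000 | turn z -0.00 deg; shift x 0.13 y 0.08 z -0.02 cm | F [ 3.   0.4 -4.2] grip 43.0 63.6 j6 -1.39
```

Nearly seated. I'll press a touch more, then release and lift.

```bash
python3 -m inch '-0.1 0 0.1 0 0 0;0 0 0.1 0 0 0;0 0 0 0 0 0;0 0 0 0 0 0'
python3 -m inch '0 0 0 0 0 0;0 0 0 0 0 0;0 0 0 0 0 0;0 0 0 0 0 0;0 0 0 0 0 0' 7
python3 -m inch '0 0 -1.5 0 0 0;0 0 -4 0 0 0;0 0 -4 0 0 0;0 0 -3 0 0 0;2 0 0 0 0 0;4 0 0 0 0 0;4 0 0 0 0 0;0 0 0 0 0 0;0 0 0 0 0 0;0 0 0 0 0 0'
python3 - <<'E'
from h import *
a=grab("top","pics/t10.png");b=grab("side","pics/s10.png");s=cv2.imread("pics/s10.png");t=cv2.imread("pics/t10.png")
im=np.hstack([cv2.resize(s[100:250,220:380],None,fx=3,fy=3,interpolation=cv2.INTER_CUBIC),cv2.resize(t[180:280,200:306],(318,450))])
cv2.imwrite("pics/c10.png",np.clip(im*1.6,0,255).astype(np.uint8))
E
```

```text
time: 31.67
ee_pos: [447.9, 96.2, 33.6]
tcp_rot: [-0.001, 0.0, 1.0, -0.0]
contact_force: [-8.4, -1.2, 29.6]
grip_width: 43.0
grip_force: 68.0
time: 32.08
ee_pos: [448.4, 96.1, 31.7]
tcp_rot: [-0.0, 0.0, 1.0, -0.0]
contact_force: [-0.0, -0.7, 1.0]
grip_width: 69.6
grip_force: 0.0
time: 32.92
ee_pos: [349.4, 96.4, 157.2]
tcp_rot: [0.001, -0.0, 1.0, 0.0]
contact_force: [0.6, -0.9, 0.6]
grip_width: 70.2
grip_force: 0.0
```

View pics/c10.png

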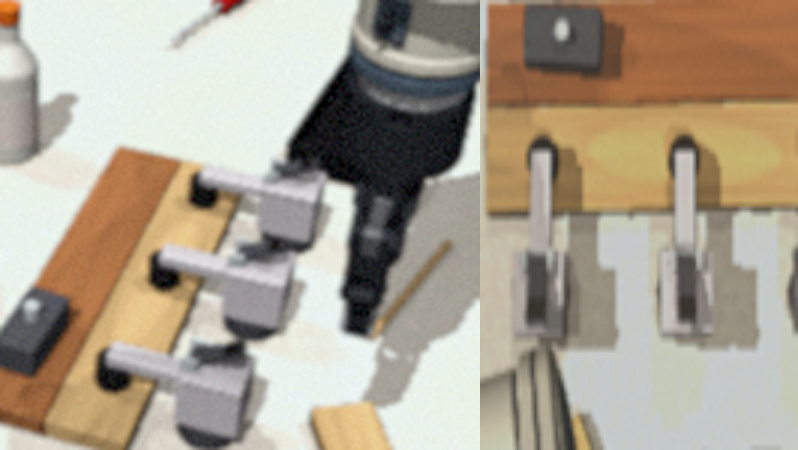

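All three arms are seated with their levers up. Before pressing the levers I'll check that both caps are still in the tray.

```bash
python3 - <<'E'
from h import *
b=grab("side","pics/s11.png");g=b["color"][115:165,310:380].max(2)
n,l,st,c=cv2.connectedComponentsWithStats(((g>60)&(g<140)).astype(np.uint8))
for s_,c_ in zip(st[1:],c[1:]):
    if s_[4]>25: print(s_[4],np.round(c_+[310,115]),np.round(at(b,*(c_+[310,115]),25)))
E
python3 h.py 432 96.5 100 90
python3 -m inch '-2 0 0 0 0 0;-3 0 0 0 0 0;-3.3 0 0 0 0 0;0 0 2 0 0 0;0 0 2 0 0 0;0 0 0 0 0 0;0 0 0 0 0 0;0 0 0 0 0 0;0 0 0 0 0 0' 0 20
python3 h.py 432 96.5 72 90
```

```text
260 [321. 152.] [ 455. -247.   25.]
369 [361. 120.] [ 379. -471.   25.]
191 [372. 155.] [ 318. -286.   25.]
73 [355. 134.] [ 381. -380.   25.]
t33.1 at [350.1  96.4 157.1] yaw 90.0 tilt 0.001 | turn z -0.02 deg; shift x -8.19 y 0.01 z 5.71 cm | F [ 0.5 -0.1 -0.8] grip 69.9 0.0 j6 -1.33
time: 33.82
ee_pos: [432.3, 96.3, 117.8]
tcp_rot: [0.001, 0.0, 1.0, 0.0]
contact_force: [-0.4, -0.7, 0.6]
grip_width: 0.1
grip_force: 0.0
t33.8 at [432.3  96.3 117.8] yaw 90.0 tilt 0.001 | turn z -0.00 deg; shift x 0.03 y 0.02 z 4.58 cm | F [-0.4 -0.7  0.6] grip 0.1 0.0 j6 -1.38
```

Run:
```python
from h import *
for im,d in((cv2.imread("pics/t10.png"),grab("top")),(grab("side")["color"],grab("side"))):
    T=d["pose"][0][3]>350
    u,v,w,h=(340,225,95,70) if T else (310,110,70,60)
    g=im[v:v+h,u:u+w].max(2);n,l,st,c=cv2.connectedComponentsWithStats(((g>50)&(g<140)).astype(np.uint8))
    for s_,c_ in zip(st[1:],c[1:]):
        if s_[4]>25: print(T,s_,np.round(at(d,*(c_+[u,v]),40)))
im=cv2.imread("pics/t10.png")[225:300,335:440];im2=grab("side")["color"][100:175,300:405,::-1]
cv2.imwrite("pics/c11.png",np.clip(cv2.resize(np.hstack([im,im2]),None,fx=3,fy=3)*1.8,0,255).astype(np.uint8))
```

```text
True [   0    0   95   70 3473] [ 407. -347.   40.]
True [ 26  27  15  15 181] [ 408. -305.   40.]
True [ 58  27  15  15 178] [ 408. -387.   40.]
False [   0    0   70   60 1745] [ 410. -299.   40.]
False [ 0 30 14  6 46] [ 477. -265.   40.]
```

View pics/c11.png

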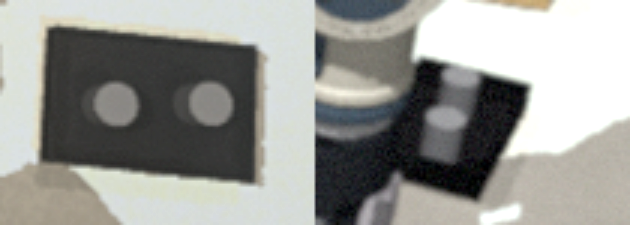

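Both caps are in the tray, at y = -305 and -387. Pressing the first lever.

```bash
python3 -m inch '0 0 1.5 0 0 0;0 0 1 0 0 0;0 0 0.8 0 0 0;0 0 0.6 0 0 0;0 0 0.3 0 0 0;0 0 0 0 0 0'
python3 h.py 432 96.5 72 90
python3 -m inch '0 0 0.2 0 0 0;0 0 0.1 0 0 0;0 0 0 0 0 0;0 0 0 0 0 0'
python3 h.py 432 96.5 72 90
```

```text
time: 34.52
ee_pos: [431.3, 96.1, 74.3]
tcp_rot: [-0.001, 0.0, 1.0, -0.0]
contact_force: [-0.8, 0.3, 0.6]
grip_width: -0.2
grip_force: 0.0
t34.5 at [431.3  96.1  74.3] yaw 90.0 tilt 0.001 | turn z -0.01 deg; shift x -0.07 y 0.04 z 0.23 cm | F [-0.8  0.3  0.6] grip -0.2 0.0 j6 -1.38
time: 34.85
ee_pos: [432.0, 96.2, 72.7]
tcp_rot: [0.0, 0.0, 1.0, 0.0]
contact_force: [-4.4, -0.0, 8.8]
grip_width: -0.5
grip_force: 4.7
t34.9 at [432.   96.2  72.7] yaw 90.0 tilt 0.001 | turn z -0.00 deg; shift x 0.00 y 0.03 z 0.07 cm | F [-4.4 -0.   8.8] grip -0.5 4.7 j6 -1.38
```

```bash
python3 -m inch '0 0 -2 0 0 0;0 0 -2.5 0 0 0;0 -4 0 0 0 0;0 -4 0 0 0 0;0 -4 0 0 0 0;0 -0.7 0 0 0 0;0 0 0 0 0 0;0 0 0 0 0 0;0 0 0 0 0 0;0 0 0 0 0 0'
python3 h.py 432 -30.4 72 90
python3 -m inch '0 0 1.5 0 0 0;0 0 1 0 0 0;0 0 0.8 0 0 0;0 0 0.6 0 0 0;0 0 0.3 0 0 0;0 0 0.1 0 0 0;0 0 0 0 0 0;0 0 0 0 0 0'
python3 h.py 432 -30.4 72 90
```

```text
time: 35.68
ee_pos: [431.7, -29.7, 116.9]
tcp_rot: [-0.0, -0.001, 1.0, 0.0]
contact_force: [0.8, 0.5, -0.5]
grip_width: 0.0
grip_force: 0.0
t35.7 at [431.7 -29.7 116.9] yaw 90.1 tilt 0.000 | turn z 0.09 deg; shift x -0.03 y -0.07 z 4.49 cm | F [ 0.8  0.5 -0.5] grip 0.0 0.0 j6 -1.67
time: 36.35
ee_pos: [432.2, -30.8, 74.2]
tcp_rot: [0.0, -0.0, 1.0, -0.0]
contact_force: [0.6, 0.1, -0.4]
grip_width: -0.0
grip_force: 0.0
t36.4 at [432.2 -30.8  74.2] yaw 90.0 tilt 0.001 | turn z 0.00 deg; shift x 0.02 y 0.04 z 0.22 cm | F [ 0.6  0.1 -0.4] grip -0.0 0.0 j6 -1.67
```

```bash
python3 -m inch '0 0 0.2 0 0 0;0 0 0.1 0 0 0;0 0 0 0 0 0;0 0 0 0 0 0'
python3 h.py 432 -30.4 72 90
python3 -m inch '0 0 -2 0 0 0;0 0 -2.5 0 0 0;0 -4 0 0 0 0;0 -4 0 0 0 0;0 -3.85 0 0 0 0;0 0 0 0 0 0;0 0 0 0 0 0;0 0 0 0 0 0;0 0 0 0 0 0'
python3 h.py 431.5 -149.2 72 90
python3 -m inch '0 0 1.5 0 0 0;0 0 1 0 0 0;0 0 0.8 0 0 0;0 0 0.6 0 0 0;0 0 0.4 0 0 0;0 0 0 0 0 0;0 0 0 0 0 0'
python3 h.py 431.5 -149.2 72 90
python3 -m inch '0 0 0.2 0 0 0;0 0 0 0 0 0;0 0 0 0 0 0'
python3 h.py 431.5 -149.2 72 90
```

```text
time: 36.68
ee_pos: [432.4, -30.9, 72.4]
tcp_rot: [0.001, 0.0, 1.0, -0.0]
contact_force: [-4.0, 1.5, 21.5]
grip_width: -0.2
grip_force: 10.3
t36.7 at [432.4 -30.9  72.4] yaw 90.0 tilt 0.002 | turn z -0.02 deg; shift x 0.04 y 0.05 z 0.04 cm | F [-4.   1.5 21.5] grip -0.2 10.3 j6 -1.67
time: 37.43
ee_pos: [431.3, -148.5, 115.9]
tcp_rot: [-0.0, -0.0, 1.0, 0.0]
contact_force: [-0.2, -0.6, -0.5]
grip_width: -0.3
grip_force: 0.0
t37.4 at [ 431.3 -148.5  115.9] yaw 90.0 tilt 0.001 | turn z 0.03 deg; shift x -0.02 y -0.07 z 4.39 cm | F [-0.2 -0.6 -0.5] grip -0.3 0.0 j6 -1.93
time: 38.02
ee_pos: [431.1, -148.7, 72.9]
tcp_rot: [-0.001, -0.0, 1.0, 0.0]
contact_force: [-2.0, 3.1, 5.7]
grip_width: -0.2
grip_force: 2.8
t38.0 at [ 431.1 -148.7   72.9] yaw 90.0 tilt 0.002 | turn z 0.01 deg; shift x -0.04 y -0.05 z 0.09 cm | F [-2.   3.1  5.7] grip -0.2 2.8 j6 -1.93
time: 38.27
ee_pos: [431.0, -148.7, 72.1]
tcp_rot: [-0.001, -0.0, 1.0, 0.0]
contact_force: [-7.6, 4.8, 26.2]
grip_width: 0.1
grip_force: 12.9
t38.3 at [ 431.  -148.7   72.1] yaw 90.0 tilt 0.002 | turn z 0.01 deg; shift x -0.05 y -0.05 z 0.01 cm | F [-7.6  4.8 26.2] grip 0.1 12.9 j6 -1.93
```

All the levers are down. I'll lift, move clear and look before starting the timer.

```bash
python3 -m inch '0 0 -2 0 0 0;0 0 -4 0 0 0;0 0 -4 0 0 0;0 0 -2 0 0 0;4 0 0 0 0 0;4 0 0 0 0 0;0 0 0 0 0 0;0 0 0 0 0 0;0 0 0 0 0 0'
python3 - <<'E'
from h import *
a=grab("top","pics/t12.png");b=grab("side","pics/s12.png");s=cv2.imread("pics/s12.png");t=cv2.imread("pics/t12.png")
im=np.hstack([cv2.resize(s[110:260,210:350],None,fx=3,fy=3,interpolation=cv2.INTER_CUBIC),cv2.resize(t[130:280,200:320],(360,450))])
cv2.imwrite("pics/c12.png",np.clip(im*1.6,0,255).astype(np.uint8))
E
python3 h.py 705 34 190 90
```

```text
time: 39.02
ee_pos: [352.4, -149.6, 191.3]
tcp_rot: [0.001, 0.0, 1.0, -0.0]
contact_force: [0.2, 0.2, 0.3]
grip_width: 0.3
grip_force: 0.0
t39.1 at [ 352.9 -149.7  191.2] yaw 90.0 tilt 0.001 | turn z 0.01 deg; shift x -35.21 y 18.37 z 0.12 cm | F [-1.  -0.1 -0. ] grip -0.3 0.0 j6 -2.00
```

View pics/c12.png

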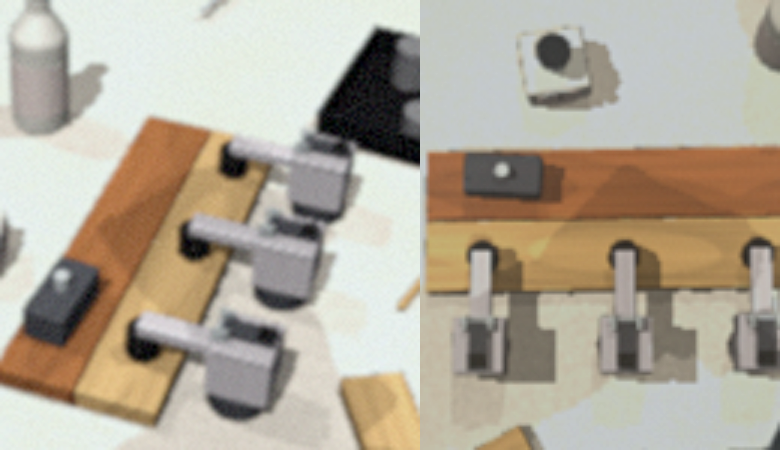

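All the levers lie flat. Now the plunger at (705,34).

```bash
python3 -m inch '-3.52 1.84 0 0 0 0;-3.52 1.84 0 0 0 0;-3.52 1.84 0 0 0 0;-3.52 1.84 0 0 0 0;-3.52 1.84 0 0 0 0;-3.52 1.84 0 0 0 0;-3.52 1.84 0 0 0 0;-3.52 1.84 0 0 0 0;-3.52 1.84 0 0 0 0;-3.52 1.84 0 0 0 0'
python3 -m inch '0 0 3 0 0 0;0 0 3 0 0 0;0 0 3 0 0 0;0 0 0 0 0 0;0 0 0 0 0 0;0 0 0 0 0 0;0 0 0 0 0 0'
python3 h.py 705 34 74 90
```

```text
time: 39.95
ee_pos: [706.0, 36.5, 189.9]
tcp_rot: [-0.0, -0.0, 1.0, -0.0]
contact_force: [-0.0, -0.3, 0.5]
grip_width: -0.1
grip_force: 0.0
time: 40.53
ee_pos: [705.5, 34.7, 103.3]
tcp_rot: [0.002, 0.0, 1.0, 0.0]
contact_force: [-0.4, -0.4, 0.3]
grip_width: -0.0
grip_force: 0.0
t40.5 at [705.5  34.7 103.3] yaw 90.0 tilt 0.004 | turn z -0.00 deg; shift x 0.05 y -0.07 z 2.93 cm | F [-0.4 -0.4  0.3] grip -0.0 0.0 j6 -1.54
```

```bash
python3 -m inch '0 0 2 0 0 0;0 0 1 0 0 0;0 0 0.6 0 0 0;0 0 0.5 0 0 0;0 0 0.4 0 0 0;0 0 0 0 0 0;0 0 0 0 0 0'
python3 h.py 705 34 56 90
python3 -m inch '0 0 0.2 0 0 0;0 0 0 0 0 0;0 0 0 0 0 0;0 0 0 0 0 0'
python3 h.py 705 34 56 90
```

```text
time: 41.12
ee_pos: [704.2, 34.6, 57.2]
tcp_rot: [0.0, 0.0, 1.0, -0.0]
contact_force: [-1.5, -0.9, 5.0]
grip_width: -0.0
grip_force: 2.7
t41.1 at [704.2  34.6  57.2] yaw 90.0 tilt 0.001 | turn z -0.01 deg; shift x -0.08 y -0.06 z 0.12 cm | F [-1.5 -0.9  5. ] grip -0.0 2.7 j6 -1.54
time: 41.45
ee_pos: [704.3, 34.6, 56.9]
tcp_rot: [0.001, 0.0, 1.0, -0.0]
contact_force: [-6.4, -1.1, 18.0]
grip_width: -0.2
grip_force: 8.8
t41.5 at [704.3  34.6  56.9] yaw 90.0 tilt 0.001 | turn z -0.00 deg; shift x -0.07 y -0.06 z 0.09 cm | F [-6.4 -1.1 18. ] grip -0.2 8.8 j6 -1.54
```

The stop is reached: 18 N at z = 57. I'll retract and check everything from the side.

```bash
python3 -m inch '0 0 -2 0 0 0;0 0 -4 0 0 0;0 0 -4 0 0 0;0 0 -4 0 0 0;0 0 0 0 0 0;0 0 0 0 0 0;0 0 0 0 0 0;0 0 0 0 0 0;0 0 0 0 0 0;0 0 0 0 0 0'
python3 - <<'E'
from h import *
a=grab("top","pics/t13.png");b=grab("side","pics/s13.png");s=cv2.imread("pics/s13.png");t=cv2.imread("pics/t13.png")
im=np.hstack([s,cv2.resize(t[130:300,190:440],(288,196)).repeat(1,0).copy() if 0 else cv2.copyMakeBorder(cv2.resize(t[130:300,190:440],(288,196)),0,188,0,0,cv2.BORDER_CONSTANT)])
cv2.imwrite("pics/c13.png",np.clip(im*1.6,0,255).astype(np.uint8))
E
```

```text
time: 42.28
ee_pos: [702.9, 34.6, 192.2]
tcp_rot: [-0.001, 0.0, 1.0, -0.0]
contact_force: [-0.3, -0.3, 0.2]
grip_width: -0.1
grip_force: 0.0
```

View pics/c13.png

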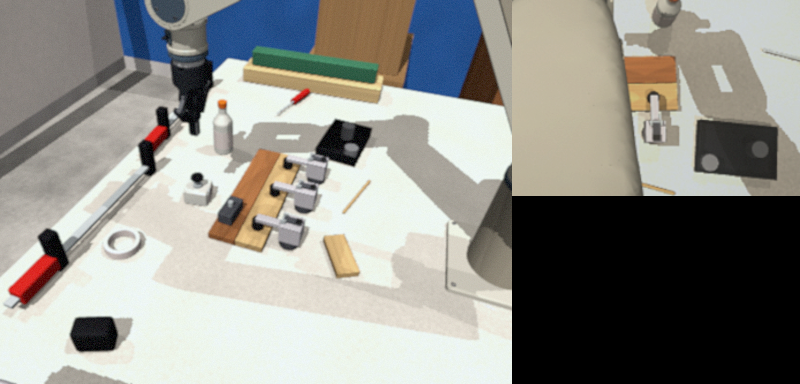

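The plunger is out again, the arms are seated, and the glue is upright. One cap was knocked aside but looks to be still in the tray, so I'll check its position.

Run:
```python
from h import *
d=grab("top");g=d["color"][235:285,345:425].max(2)
n,l,st,c=cv2.connectedComponentsWithStats(((g>55)&(g<140)).astype(np.uint8))
for s,q in zip(st[1:],c[1:]):
    if 80<s[4]<400: print(s,np.round(at(d,*(q+[345,235]),48)-[408,-344,0],1))
```

```text
[ 29   0  51  50 374] [ 19.4 -68.9  48. ]
[  9  28  16  16 176] [-28.4  73.5  48. ]
```

I've gone over the 14-picture viewing limit, so from here I'll only use numbers. I'll triangulate the cap's top disc from both views to check its height.

Run:
```python
from h import *
d=grab("top");b=grab("side")
g=b["color"][110:170,310:380].max(2)
for lo in(60,75,90):
  n,l,st,c=cv2.connectedComponentsWithStats(((g>lo)&(g<150)).astype(np.uint8))
  print(lo,[(s.tolist(),np.round(q+[310,110],1).tolist()) for s,q in zip(st[1:],c[1:]) if 40<s[4]<600])
# expected side pixels of cap top disc for hypotheses of top-view ray at several heights
for z in(24,35,48,60,75):
  P=at(d,345+9+8-.5,235+28+8-.5,z); print(z,np.round(P-[408,-344,0]),np.round(proj(b,P),1))
P=[408,-387,48];print("old",proj(b,P),proj(d,P))
g2=d["color"][255:285,345:380].max(2);print(g2[::2,::2])
g3=g[18:56,22:50];print(g3[::2,::2])
```

```text
60 [([35, 33, 13, 11, 100], [351.0, 147.8])]
75 [([35, 34, 13, 7, 72], [351.0, 147.0])]
90 []
24 [-29.  67.  24.] [349.5 152.5]
35 [-28.  70.  35.] [349.9 149.9]
48 [-28.  73.  48.] [350.4 146.7]
60 [-28.  77.  60.] [350.8 143.7]
75 [-28.  81.  75.] [351.4 140. ]
old [348.03551827 124.38568994] [405.90195789 259.26782827]
[[131 128  85  27  33  31  34  34  34  33  32  33  31  30  29  28  28  25]
 [130 129  65  27  33  31  33  34  34  33  32  32  32  31  28  27  26  27]
 [130 130  64  29  33  30  31  30  33  32  34  33  32  33  28  26  28  28]
 [130 127  59  31  32  30  28  32  32  33  34  33  33  31  32  29  27  29]
 [131 129  52  30  30  31  33  46  56  45  33  31  33  32  31  30  29  28]
 [130 131  38  32  33  42  69  84  84  83  73  39  31  32  33  33  28  26]
 [130 129  36  34  40  68  83  82  82  82  82  74  28  28  30  32  29  27]
 [131 128  37  34  38  75  82  82  82  81  81  82  42  29  28  32  30  30]
 [130 128  33  35  42  80  84  82  83  81  81  83  62  28  29  31  31  32]
 [128 128  33  35  39  69  84  83  81  82  82  81  43  29  30  31  32  31]
 [133 110  29  34  34  44 
[... 771 characters left out ...]
3  14  16  14   4   9   7  21  25  19  17   2   2]
 [  1  18   5  15  11  13  30  68  82  80  84  75  41  12]
 [  8   4   8   2   4   7  52  89  93  93  93  91  83  45]
 [ 15  14  12   9  12   1  42  82  91  92  94  91  93  60]
 [ 17  21  24  18  18  15  36  58  79  87  86  83  73  35]
 [ 13  19  21  19  14  18  41  56  62  63  63  54  51  14]
 [ 15  19   9  19  17  22  33  49  53  57  62  55  42  16]
 [ 18  11  12  16   9  11  17  16  28  37  46  47  26  23]
 [ 15  12  15   9  14  11  16  17  19   1  17  14  12  77]
 [ 72  44  18   5  13  13  12  13  13  16  14  10  24 123]
 [146 133 117  87  60  28  16  12  15  15  10  12  73 139]
 [154 154 154 151 141 129  99  72  46  21   8  32 127 149]]
```

```bash
python3 -c "
from rig import manip
print(manip.hand_in())"
```

```text
the job is handed in; nothing more can be done
None
```

The job is handed in (hand-in returned no verdict): by camera and force checks both caps are in the tray, all three arms are seated with levers down, the timer plunger was pressed to its stop and is out again, and the glue is upright, but I viewed 16 pictures, two over the limit of 14.

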